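# Clear the conservation bench: stand up the bottle, rack the scraper

### The arm

A 7-joint arm with a two-finger parallel gripper is mounted at the origin on the work surface. World frame = base frame: x ahead of the robot, y to its left, z up, the work surface at z = 0. Lengths are in m, angles in rad, forces in N, time in s.
With the tool pointing down it reaches from about 0.425 to 0.925 m from the base axis. Payload 6.8 kg.
Tool frame: the origin (TCP) lies at the centre of the arm's flange, where the gripper is bolted on; the fingertips stand 173 mm ahead of it and the grasp point (between the pads) lies 155 mm ahead of it (r.hold_point_z is the distance from the TCP to the grasp point, in m); z points along the fingers, x is the direction in which the jaws open and shut, and the axes are right-handed (so a half turn about z gives the same grasp; the last joint's range is limited). The gripper opens to 85 mm and grips with 20 to 120 N. Pads are 22 mm wide; open, the fingers measure 114 mm over their backs; the gripper's body (76 mm by 85 mm) begins 54 mm behind the grasp point. The pads swing forward as they close: fully open they stand 13 mm farther back than shut.
Start: joints at [-1.421, 0.477, 0.022, 1.555, -0.011, 1.109, -0.083], TCP at [0.172, 0.653, 0.405] pointing down, gripper open.
Joint ranges: [-2.96, 2.96], [-0.34, 2.1], [-1.41, 1.46], [0.24, 2.44], [-1.37, 4.51], [0.17, 1.92], [-2.96, 2.96]. Speed limits (rad/s): [2.39, 2.39, 3.14, 3.14, 3.14, 3.14, 3.14].

### API

Orientations are given as a rotation vector (axis times angle).
In Python, from bench import r gives the robot as it stands.
- The arm moves only by the tool apply_moves, never from a script. Its arguments are lists of equal length, an entry for each row: "dp": the shift along the tool's x, y, z scaled (see below), a list of three; "twist": the turn, a rotation vector about the tool's x, y, z scaled (see below), a list of three; "jaw": the closure in counts, from 0 (fully open) to 255 (shut). In form: {"dp": [[x, y, z], ...], "twist": [[rx, ry, rz], ...], "jaw": [jaw, ...]}. A call has 1 to 20 rows; each row shifts and turns the pose as measured when the row begins, along the tool's axes as they then stand; what a row does not reach is not made up. The controller multiplies each number of a shift by 12 cm and each number of a turn by 120 degrees. A row lasts 1/10 s, in which the tool goes at most 50 mm and 8.59 degrees, less where a joint would pass 70% of its speed; a pose out of reach is approached as far as the arm can. A call with a number of a shift or a turn outside -1 to 1 is refused whole. A call with a gripper value outside its range is refused whole. The fingers move at their own pace and stop on an object; "grip_force" is the grip in N (left out, the last holds). Time passes only in rows, so rows that do not move let the fingers close. It gives the time, the measured TCP pose, the force and the opening at its end, in the units of the state.
- r.get_obs(): the state, without advancing time (a new reading comes with each control period).
- r.grab_frame(name): name is "scene" or "top" or "wrist"; returns a dict with "color" (420x560x3 uint8, red, green, blue), "z_map" (420x560 float32, m along the optical axis (not along the pixel's ray), 0 where there is no reading), "intrinsics" (3x3 intrinsics, pixels), "R" (3x3) and "t" (3): a world point X has camera coordinates R X + t; the wrist camera has in their place "hand_eye" (4x4, takes a point from camera to tool coordinates, whose origin is the TCP and whose axes are the tool frame's). Camera axes: x right, y down, z forward; pixel columns grow to the right and rows downward; lengths in m; the calibration is good to about 2 mm. A picture is of the moment at which its call begins: read the wrist's pose just before it.
- r.hand_in(): hands the job in, once; it reports no verdict.
The state is a dict: "clock": time; "joints": joint angles; "qvel": joint speeds; "tau": joint torques, N m; "tcp_pos": TCP position; "orientation": TCP orientation; "contact_force": force on the tool from outside, world axes, zero at the start; "moment": the same for the moment, N m; "grip_width": finger opening in m.
Only numpy, scipy, OpenCV 4.12 (cv2) and the standard library are available. Lean on these libraries where they do the work, as an engineer would, in place of code of your own. Each camera call takes 0.05 s, during which the arm holds its last target.

### The job

A bottle has toppled in front of the tool rack: first stand it upright, cap up, fully on the pale square pad, setting it down gently. Then slide the broad scraper blade first into the one rack holder whose slot is wide enough for it, right home until its handle stops against the holder, and let go. Leave the bronze vase, the bronze bowl and the thin spatula already in the rack as they are.

Things in the scene. Friction and masses are not known exactly. Their poses are not given: they have to be found in the camera images.
- bottle_mid (a point): Centre of the loose square white plastic bottle (grey cap, about 0.25 kg), lying on the bench before the rack at the start. +x from base to cap (level at first, must end pointing up); y, z across its flat sides. 120 mm long: body 46 x 46 mm from x = -60 (base) to +28 mm, cone of 21 to 12 mm radius to x = +38, cap 28 mm in diameter to x = +60 mm.
- bottle_base (a point): Centre of the bottle's base, 60 mm from bottle_mid along -x; same axes.
- pad: Pale square slab fixed to the bench, 100 x 100 x 10 mm. Origin: centre of its underside (on the bench); z up, top at z = 10 mm, x and y along its sides.
- scraper_grip (a point): Centre, half-way up, of the wooden handle of the broad scraper (loose, about 0.15 kg, 190 mm long), lying flat on the bench at the start. +x towards the blade, z out of its upper side. Handle with brass collar 24 mm wide (y), 20 mm thick (z), from x = -55 to +55 mm, where it ends in the shoulder. Centre of mass near x = +44 mm.
- scraper_shoulder (a point): Middle of the scraper's shoulder (end of the handle, start of the blade), on its flat underside: 55 mm along +x and 10 mm along -z from scraper_grip, same axes. From it the flat steel blade runs 80 mm along +x, 4 mm thick (z = 0 to 4 mm, underside flush with the handle's), 50 mm wide (42 mm over the last 12 mm).
- wide_slot: Slot of the target holder, the widest of the rack's three. Origin: at the mouth (plane of the roof's front face), mid-width on the slot's floor, 64 mm above the bench. +x into the slot, 35 degrees downwards, roughly towards the robot; y level; z out of the floor (lined black). 57 mm wide, 8 mm high, 86 mm deep. Scraper home: its axes match these and scraper_shoulder is at this origin.
- rack: Fixed wooden rack, three holders side by side 77 mm apart in any order on a base 110 x 236 x 6 mm. Each: 72 mm wide, roof and floor 10 mm thick, floor jutting 12 mm out of the mouth as a ledge for the handle. Origin: on the bench, 165 mm before the mouths, in line with the middle one; x level, inwards (as the slots), z up. The other slots (40 mm, empty; 28 mm, with the spatula) are too narrow.
- spatula_mid (a point): Bystander: mid-handle of a thin loose spatula that stands in the rack's narrow (28 mm) holder; handle 18 mm wide, 20 mm thick, 75 mm long, sloping as the slots do. x axis level, inwards as the rack's; z up.
- vase_mid (a point): Bystander: loose bronze vase, 150 mm tall, at most 68 mm in diameter. Point: on its axis, 75 mm above its foot; z up.
- bowl_mid (a point): Bystander: loose bronze footed bowl, 66 mm tall, 96 mm in diameter. Point: on its axis, 33 mm above its foot; z up.
Not all that is in view belongs to the job. Leave any purple look-alike of the part that bears scraper_grip alone. Several things look just like the part that bears bottle_mid: the one meant starts farthest to the robot's right.

How it is judged:
On the way, in this order (a step that is already met when the one before it is completed fails the run):
1. the bottle stands upright and released on the pad (angle between bottle_mid's own x axis and vertical below 0.1 rad and x of bottle_base in the frame of pad between -0.034 and 0.034 m and y of bottle_base in the frame of pad between -0.034 and 0.034 m and z of bottle_base in the frame of pad between 0.005 and 0.016 m and contact force between the fingers and bottle below 0.3 N and linear speed of bottle below 0.03 m/s), for 0.2 s.
2. the scraper is fully home in the wide slot and released (x of scraper_shoulder in the frame of wide_slot between -0.005 and 0.004 m and y of scraper_shoulder in the frame of wide_slot between -0.007 and 0.007 m and z of scraper_shoulder in the frame of wide_slot between -0.004 and 0.007 m and angle between the x axis of scraper_shoulder and the x axis of wide_slot, either way round below 0.12 rad and contact force between the fingers and scraper below 0.3 N and linear speed of scraper below 0.03 m/s), for 0.2 s.
At the end, for the whole second after the job is handed in: The bottle stands upright (within 0.1 rad, cap up) with its base centre within 34 mm of the pad's centre along each side of the pad; the scraper lies in the wide slot with its shoulder within 5 mm of the roof's front face, within 7 mm sideways, and in line within 0.12 rad; both released and at rest (all of step 1 and all of step 2); the robot touches nothing.
It fails at once if the bottle is dropped or thrown (faster than 0.5 m/s while not held) (linear speed of bottle above 0.5 m/s and contact force between the fingers and bottle below 0.1 N).
It fails at once if the vase is shoved more than 25 mm or tipped (distance of vase_mid from where it was at the start of the episode above 0.025 m or angle between vase_mid's own z axis and vertical above 0.3 rad).
It fails at once if the bowl is shoved more than 25 mm (distance of bowl_mid from where it was at the start of the episode above 0.025 m).
It fails at once if the spatula is shifted more than 25 mm in its holder (distance of spatula_mid from where it was at the start of the episode above 0.025 m).
It also fails if it takes over 72 s, if anything falls off the work surface, if the arm or the gripper's body presses on something with over 40 N, if the wrist force passes 120 N, or if a joint passes its speed limit or range.

## Working session

There is one attempt and no reset: what is moved stays moved. The work goes in short steps, Python scripts to look and compute and a tool call to move; the robot and the scene stay as the last step left them, time stands still between calls to the robot, and variables do not carry over. Pictures are saved under pics/ and viewed, and the job is handed in when it is done.

Besides the shell and the picture viewer there is one more tool, called after "Request:" as a command line: name --argument value ..., lists and objects as JSON in quotes. apply_moves: Moves the arm, as the interface text tells. Shifts and turns lie within -1 to 1; 1 stands for 12 cm of shift or 120 degrees of turn. Its arguments: {"type":"object","properties":{"dp":{"type":"array"},"twist":{"type":"array"},"jaw":{"type":"array"},"grip_force":{"type":"number"}},"required":["dp","twist","jaw"]}

```bash
ls; mkdir -p pics
python3 - <<'E'
from bench import r
import cv2,numpy as np
o=r.get_obs();print({k:np.round(v,3) for k,v in o.items()}, r.hold_point_z)
for n in ["scene","top","wrist"]:
    f=r.grab_frame(n);cv2.imwrite(f"pics/{n}0.png",f["color"][:,:,::-1]);np.savez(f"pics/{n}0.npz",**f)
    print(n,f["intrinsics"].round(1).tolist(),(f["R"].round(3).tolist(),f["t"]) if "R" in f else f["hand_eye"].round(3).tolist())
E
```

```text
pics
{'clock': np.float64(0.0), 'joints': array([-1.421,  0.478,  0.022,  1.556, -0.012,  1.109, -0.083]), 'qvel': array([-0.001, -0.   ,  0.002, -0.001,  0.   , -0.001, -0.001]), 'tau': array([-0.0000e+00, -5.9646e+01,  1.6080e+00, -2.8120e+01,  1.2000e-02,
        9.0000e-03,  0.0000e+00]), 'tcp_pos': array([0.172, 0.652, 0.404]), 'orientation': array([ 2.488e+00,  1.917e+00, -2.000e-03]), 'contact_force': array([0.022, 0.295, 0.451]), 'moment': array([0.003, 0.011, 0.019]), 'grip_width': np.float64(0.086)} 0.1547
scene [[469.0, 0.0, 280.4], [0.0, 469.0, 210.3], [0.0, 0.0, 1.0]] ([[0.39, 0.921, 0.015], [0.746, -0.306, -0.592], [-0.541, 0.242, -0.806]], array([-0.18418406, -0.34311293,  1.42776521]))
top [[424.9, 0.0, 278.3], [0.0, 424.9, 206.7], [0.0, 0.0, 1.0]] ([[0.009, -1.0, -0.008], [-0.991, -0.008, -0.133], [0.133, 0.009, -0.991]], array([-0.00291829,  0.52120094,  0.93642053]))
wrist [[329.4, 0.0, 281.7], [0.0, 329.4, 209.4], [0.0, 0.0, 1.0]] [[1.0, 0.0, 0.002, 0.0], [-0.001, 0.946, 0.323, -0.084], [-0.001, -0.323, 0.946, 0.031], [0.0, 0.0, 0.0, 1.0]]
```

View pics/scene0.png

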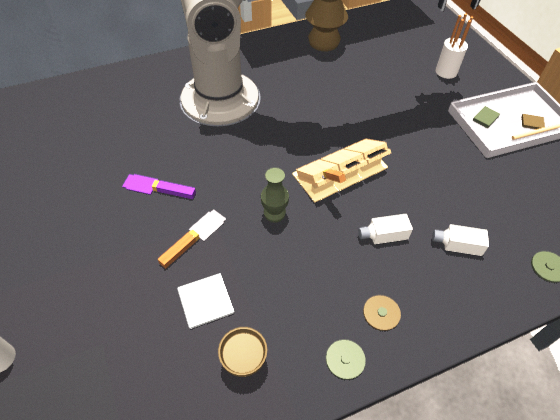

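View pics/top0.png

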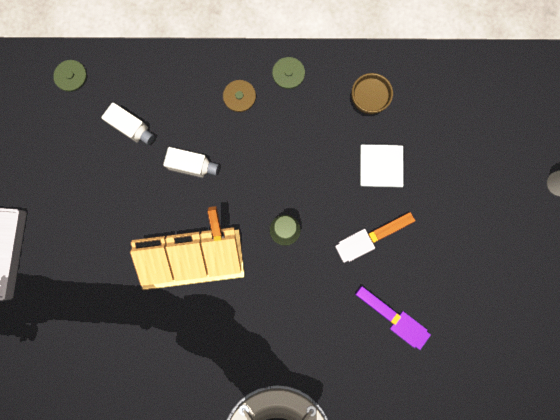

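View pics/wrist0.png

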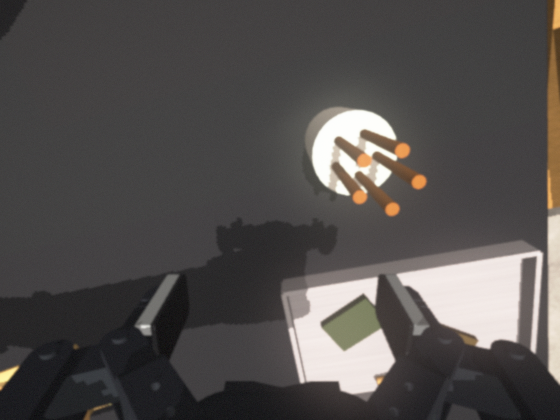

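Scene: candidate bottles are top (190,162)/scene (388,230) and top (128,122)/scene (463,240). In the top view, right is −y, so (190,162) is farthest to the robot's right. The scraper is the orange-handled one at top (375,238); the purple one at (395,318) is the look-alike. Pad at top (382,166). I'll confirm with crops and measure next.

```bash
cat > h.py <<'E'
import numpy as np,cv2
from scipy.spatial.transform import Rotation as Ro
def load(p): 
    d=np.load(p); return {k:d[k] for k in d.files}
def cloud(f,cam2w=None):
    z=f["z_map"];K=f["intrinsics"];v,u=np.mgrid[:z.shape[0],:z.shape[1]]
    P=np.stack([(u-K[0,2])/K[0,0]*z,(v-K[1,2])/K[1,1]*z,z],-1)
    if cam2w is None: return (P-f["t"])@f["R"]
    return P@cam2w[:3,:3].T+cam2w[:3,3]
def tool(o):
    T=np.eye(4);T[:3,:3]=Ro.from_rotvec(o["orientation"]).as_matrix();T[:3,3]=o["tcp_pos"];return T
def ray(f,u,v,zp):
    K=f["intrinsics"];d=np.array([(u-K[0,2])/K[0,0],(v-K[1,2])/K[1,1],1])@f["R"];c=-f["t"]@f["R"]
    return c+d*(zp-c[2])/d[2]
E
python3 - <<'E'
from h import *
t=load("pics/top0.npz");s=load("pics/scene0.npz")
a=cv2.resize(t["color"][80:300,100:260],None,fx=3,fy=3,interpolation=2)
cv2.imwrite("pics/c1.png",a[:,:,::-1])
a=cv2.resize(s["color"][120:280,150:500],None,fx=2.2,fy=2.2,interpolation=2)
cv2.imwrite("pics/c2.png",a[:,:,::-1])
C=cloud(t);D=cloud(s)
def pr(n,C,pts):
    for u,v in pts: print(n,u,v,C[v,u].round(3))
pr("top bottles",C,[(185,160),(212,169),(128,122)])
pr("top misc",C,[(382,166),(355,245),(395,225),(373,238),(285,228),(372,92),(213,220),(185,262),(555,183),(300,300)])
pr("sc",D,[(390,230),(207,300),(210,225),(275,205),(243,350),(465,240),(5,355)])
# masks in top
hsv=cv2.cvtColor(t["color"],cv2.COLOR_RGB2HSV)
w=((hsv[...,1]<60)&(hsv[...,2]>150)).astype(np.uint8)
n,l,st,ce=cv2.connectedComponentsWithStats(w)
for i in range(1,n):
    if st[i,4]>150 and st[i,1]>60:
        c=max(cv2.findContours((l==i).astype(np.uint8),0,2)[0],key=cv2.contourArea);print(st[i],ce[i].round(1),cv2.minAreaRect(c), np.median(C[l==i],0).round(3))
E
```

```text
top bottles 185 160 [0.626 0.217 0.045]
top bottles 212 169 [0.608 0.156 0.034]
top bottles 128 122 [0.715 0.352 0.049]
top misc 382 166 [ 0.623 -0.243  0.012]
top misc 355 245 [ 0.437 -0.178  0.002]
top misc 395 225 [ 0.483 -0.268  0.019]
top misc 373 238 [ 0.453 -0.217  0.017]
top misc 285 228 [ 0.463 -0.013  0.151]
top misc 372 92 [ 0.791 -0.215  0.049]
top misc 213 220 [0.482 0.138 0.11 ]
top misc 185 262 [0.394 0.207 0.051]
top misc 555 183 [ 0.582 -0.635  0.029]
top misc 300 300 [ 0.31 -0.05  0.  ]
sc 390 230 [0.641 0.206 0.044]
sc 207 300 [ 0.63  -0.241  0.009]
sc 210 225 [ 0.441 -0.173  0.005]
sc 275 205 [ 0.496 -0.025  0.079]
sc 243 350 [ 0.78  -0.21   0.052]
sc 465 240 [0.732 0.351 0.046]
sc 5 355 [ 0.604 -0.642  0.034]
[101 103  49  39 912] [124.9 122.2] ((127.11537170410156, 123.57691192626953), (51.30976867675781, 20.246559143066406), 33.6900634765625) [0.716 0.361 0.045]
[ 360  144   44   43 1790] [381.2 165.5] ((381.5, 165.0), (42.0, 43.0), 90.0) [ 0.624 -0.241  0.01 ]
[163 147  54  30 981] [187.3 162. ] ((190.18850708007812, 162.57376098632812), (52.73630142211914, 21.87325668334961), 13.240520477294922) [0.621 0.212 0.045]
[   0  208   19   92 1085] [  6.3 243.7] ((9.0, 253.5), (91.0, 18.0), 90.0) [0.44  0.636 0.008]
[335 229  40  34 775] [354.7 245.8] ((354.4000244140625, 245.80003356933594), (22.36067771911621, 34.882659912109375), 63.43495178222656) [ 0.434 -0.177  0.003]
[155 271  89  16 295] [201.  279.5] ((199.19049072265625, 279.79547119140625), (4.946795463562012, 88.95502471923828), 81.63410949707031) [0.355 0.176 0.006]
[227 398  28  22 291] [241.2 411.7] ((240.75003051757812, 413.75006103515625), (20.50609588623047, 26.870054244995117), 45.0) [0.068 0.079 0.013]
```

View pics/c1.png

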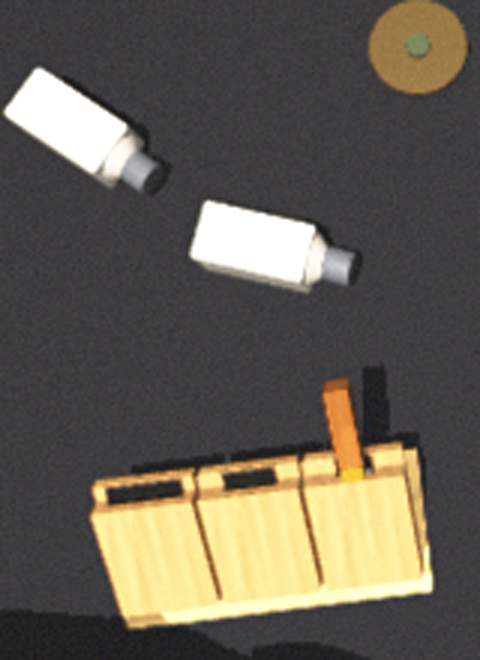

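View pics/c2.png

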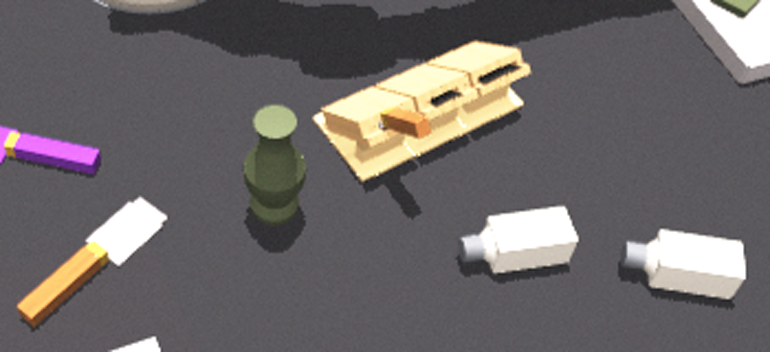

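Crops confirm: the meant bottle is at c1 (255,245) with cap toward −y; the widest slot is the left-most holder at c1 (145,490); the middle is 40 mm; the spatula is in the right one. Now precise poses.

Run:
```python
from h import *
t=load("pics/top0.npz");s=load("pics/scene0.npz")
def rect(P,name):
    c,sz,a=cv2.minAreaRect((P[:,:2]*1000).astype(np.float32)); print(name,np.round(c,1),np.round(sz,1),round(a,1),"z",np.percentile(P[:,2],[5,50,95]).round(4),len(P))
def sel(C,x0,x1,y0,y1,z0,z1):
    m=(C[...,0]>x0)&(C[...,0]<x1)&(C[...,1]>y0)&(C[...,1]<y1)&(C[...,2]>z0)&(C[...,2]<z1);return m
for n,f in (("top",t),("scene",s)):
    C=cloud(f); col=f["color"].astype(int)
    white=(col.min(-1)>130)
    m=sel(C,.54,.68,.12,.29,.036,.06)
    rect(C[m&white],n+" bottle topface")
    P=C[m&~white]; print(" cap",len(P),P.mean(0).round(4) if len(P) else "")
    Q=C[sel(C,.54,.68,.12,.29,.012,.06)];rect(Q,n+" bottle all")
    # cap points mean
    rect(C[sel(C,.55,.7,-.32,-.17,.006,.016)],n+" pad")
    m=sel(C,.40,.54,-.33,-.19,.012,.03);rect(C[m],n+" handle")
    hsv=cv2.cvtColor(f["color"],cv2.COLOR_RGB2HSV)
    w=sel(C,.38,.5,-.26,-.12,-.005,.012)&(hsv[...,1]<60)&(hsv[...,2]>120);rect(C[w],n+" blade")
    m=sel(C,.25,.54,.03,.37,.012,.2);rect(C[m],n+" rack all")
    m=sel(C,.40,.54,-.07,.05,.01,.2);rect(C[m],n+" vase")
    m=sel(C,.7,.87,-.3,-.12,.01,.2);rect(C[m],n+" bowl")
```

```text
top bottle topface [623.4 204.6] [118.8  46.2] 77.0 z [0.0392 0.0453 0.0481] 814
 cap 5 [0.6278 0.1628 0.0389]
top bottle all [623.3 203.8] [120.4  46.7] 77.5 z [0.0253 0.0446 0.048 ] 1028
top pad [ 626.7 -242.3] [ 98.8 100.9] 88.9 z [0.007  0.0096 0.0125] 1691
top handle [ 478.7 -259.9] [ 23.9 109.8] 27.6 z [0.0162 0.0193 0.0222] 502
top blade [ 435.3 -176.7] [53. 85.] 27.7 z [-0.0003  0.0034  0.0064] 788
top rack all [428.9 208. ] [146.5 227. ] 7.8 z [0.0291 0.0615 0.0905] 4978
top vase [464.9 -13.7] [65.5 65.4] 89.6 z [0.0765 0.1471 0.1515] 742
top bowl [ 784.4 -211.1] [92.6 94. ] 88.0 z [0.0485 0.052  0.0661] 1327
scene bottle topface [625.7 202.7] [118.9  48.1] 78.0 z [0.0373 0.0452 0.0483] 715
 cap 1 [0.6134 0.1427 0.0373]
scene bottle all [625.1 202.2] [121.2  48.6] 76.3 z [0.0175 0.0437 0.0481] 1055
scene pad [ 627.6 -246.8] [106.4 102.7] 88.6 z [0.0074 0.0101 0.0129] 1934
scene handle [ 481. -261.] [ 27.  110.4] 28.0 z [0.0137 0.0194 0.0227] 487
scene blade [ 433.4 -176. ] [59.1 85.7] 27.3 z [0.0001 0.004  0.007 ] 587
scene rack all [428.  206.4] [148.3 230.7] 9.2 z [0.02   0.0636 0.103 ] 2358
scene vase [472.8 -16.2] [64.7 58.1] 67.4 z [0.0158 0.0924 0.151 ] 1102
scene bowl [ 784.  -212.4] [92.7 93.2] 73.0 z [0.0492 0.0526 0.0667] 1924
```

```bash
python3 - <<'E'
from h import *
t=load("pics/top0.npz");s=load("pics/scene0.npz")
for n,f in (("top",t),("scene",s)):
    C=cloud(f);col=f["color"]
    m=(C[...,0]>.25)&(C[...,0]<.56)&(C[...,1]>.04)&(C[...,1]<.36)&(C[...,2]>.025)&(C[...,2]<.2)
    hsv=cv2.cvtColor(col,cv2.COLOR_RGB2HSV)
    wood=m&(hsv[...,0]>14)&(hsv[...,0]<32)&(hsv[...,1]<190)&(hsv[...,2]>120)
    P=C[wood]
    # roof plane ransac
    rng=np.random.default_rng(0);best=0
    for _ in range(1500):
        a,b,c=P[rng.choice(len(P),3,False)];nn=np.cross(b-a,c-a);L=np.linalg.norm(nn)
        if L<1e-6: continue
        nn/=L; nn*=np.sign(nn[2])
        if nn[2]<.6 or nn[2]>.95: continue
        k=abs((P-a)@nn)<.003
        if k.sum()>best: best=k.sum();bk=k
    Q=P[bk];c=Q.mean(0);nn=np.linalg.svd(Q-c)[2][2];nn*=np.sign(nn[2])
    print(n,len(P),best,"n",nn.round(3),"tilt",np.degrees(np.arccos(nn[2])).round(1),"az",np.degrees(np.arctan2(nn[1],nn[0])).round(1),"c",c.round(4))
    az=np.arctan2(nn[1],nn[0]);i=np.array([np.cos(az),np.sin(az)]);j=np.array([-i[1],i[0]])
    rect=cv2.minAreaRect((Q[:,:2]*1000).astype(np.float32));print(rect)
    print("roof box",cv2.boxPoints(rect).round(0).tolist())
    print("lat range", np.percentile(Q[:,:2]@j,[.5,1,99,99.5]).round(4),"z",np.percentile(Q[:,2],[1,99]).round(4))
    # front edge: points z top
E
python3 - <<'E'
from h import *
t=load("pics/top0.npz")
a=cv2.resize(t["color"][200:300,125:255],None,fx=6,fy=6,interpolation=2)
cv2.imwrite("pics/c3.png",a[:,:,::-1])
E
```

```text
top 4413 3470 n [-0.57  -0.076  0.818] tilt 35.1 az -172.5 c [0.3973 0.2016 0.0544]
((421.67327880859375, 207.08770751953125), (131.51760864257812, 226.71969604492188), 7.746541976928711)
roof box [[341.0, 311.0], [372.0, 86.0], [502.0, 104.0], [472.0, 328.0]]
lat range [-0.2616 -0.2604 -0.0387 -0.0376] z [0.0262 0.0986]
scene 1921 1092 n [-0.565 -0.075  0.822] tilt 34.7 az -172.4 c [0.4029 0.1965 0.0572]
((424.8791809082031, 206.33834838867188), (137.07376098632812, 228.5364532470703), 7.712706565856934)
roof box [[342.0, 310.0], [372.0, 84.0], [508.0, 102.0], [477.0, 329.0]]
lat range [-0.26   -0.2593 -0.0357 -0.0351] z [0.0264 0.1063]
```

View pics/c3.png

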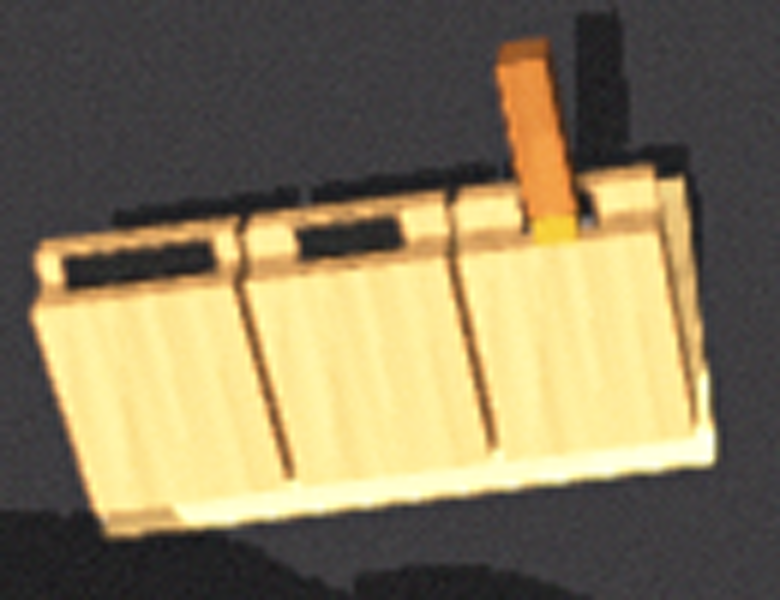

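Run:
```python
from h import *
t=load("pics/top0.npz")
az=np.radians(187.55);c,s_=np.cos(np.radians(35)),np.sin(np.radians(35))
i=np.array([np.cos(az),np.sin(az),0]);k=np.array([0,0,1.])
xs=c*i-s_*k;zs=s_*i+c*k;ys=np.cross(zs,xs);print("xs",xs.round(3),"ys",ys.round(3),"zs",zs.round(3))
for (u,v) in [(32,308),(240,290),(250,285),(450,258),(460,255),(657,228)]:
    p=ray(t,125+(u+.5)/6-.5,200+(v+.5)/6-.5,.064+.018*c);print(p.round(4),"in",(p@i).round(4),"lat",(p@ys).round(4))
# black slot opening, corners: bottom edge(floor inside?)/ sides
for (u,v) in [(65,258),(212,240),(62,288),(215,272)]:
    p=ray(t,125+(u+.5)/6-.5,200+(v+.5)/6-.5,.064+.008*c if v>265 else .064);print("slot",p.round(4),(p@i).round(4),(p@ys).round(4))
```

```text
xs [-0.812 -0.108 -0.574] ys [ 0.131 -0.991 -0.   ] zs [-0.569 -0.075  0.819]
[0.4165 0.3203 0.0787] in -0.455 lat -0.2628
[0.4236 0.2457 0.0787] in -0.4523 lat -0.1879
[0.4255 0.2422 0.0787] in -0.4536 lat -0.1842
[0.4358 0.1705 0.0787] in -0.4544 lat -0.1117
[0.4369 0.1669 0.0787] in -0.455 lat -0.1081
[0.4472 0.0961 0.0787] in -0.4559 lat -0.0366
slot [0.4352 0.3145 0.064 ] -0.4728 -0.2546
slot [0.4423 0.2608 0.064 ] -0.4727 -0.2005
slot [0.4241 0.3127 0.0706] -0.4615 -0.2543
slot [0.4303 0.2573 0.0706] -0.4604 -0.1986
```

Request:
apply_moves --dp '[[-0.21,0.36,0],[-0.21,0.36,0],[-0.21,0.36,0],[-0.21,0.36,0],[-0.21,0.36,0],[-0.21,0.36,0]]' --twist '[[0,0,0.05],[0,0,0.05],[0,0,0.05],[0,0,0.05],[0,0,0.05],[0,0,0.05]]' --jaw '[0,0,0,0,0,0]'

```text
clock: 0.75
tcp_pos: [0.3159, 0.3993, 0.4006]
orientation: [-2.964, -1.037, 0.006]
contact_force: [0.7, -0.7, 1.1]
grip_width: 0.0854
```

```bash
cat > log.py <<'E'
from bench import r
import json,numpy as np
o=r.get_obs()
open("log.jsonl","a").write(json.dumps({k:np.asarray(v).tolist() for k,v in o.items()})+"\n")
from h import *
R=tool(o)[:3,:3]
print("t",round(float(o["clock"]),2),"q",o["joints"].round(3),"p",o["tcp_pos"].round(4),"\nx",R[:,0].round(3),"z",R[:,2].round(3),"F",o["contact_force"].round(1),"w",round(float(o["grip_width"]),4))
E
python3 log.py
```

```text
t 0.75 q [-1.21   0.208  0.216  1.962 -0.057  0.979 -0.293] p [0.3159 0.3993 0.4006] 
x [ 0.782  0.623 -0.003] z [-0.004 -0.    -1.   ] F [ 0.7 -0.7  1.1] w 0.0854
```

Request:
apply_moves --dp '[[0.13,0.4,0],[0.13,0.4,0],[0.13,0.4,0],[0.13,0.4,0],[0.13,0.4,0],[0.13,0.4,0],[0.13,0.4,0],[0,0,0],[0,0,0],[0,0,0],[0,0,0],[0,0,0],[0,0,0],[0,0,0]]' --twist '[[0,0,0],[0,0,0],[0,0,0],[0,0,0],[0,0,0],[0,0,0],[0,0,0],[0,0,0.07],[0,0,0.07],[0,0,0.07],[0,0,0.07],[0,0,0.07],[0,0,0.07],[0,0,0]]' --jaw '[0,0,0,0,0,0,0,0,0,0,0,0,0,0]'

```text
clock: 2.15
tcp_pos: [0.6098, 0.1903, 0.396]
orientation: [3.114, -0.359, -0.012]
contact_force: [-0.5, 1.0, -0.5]
grip_width: 0.0854
```

```bash
python3 log.py
```

```text
t 2.15 q [-0.819  0.477  0.583  1.683 -0.287  1.079 -0.377] p [0.6098 0.1903 0.396 ] 
x [ 0.974 -0.227 -0.006] z [-0.008 -0.006 -1.   ] F [-0.5  1.  -0.5] w 0.0854
```

Request:
apply_moves --dp '[[0,0,0],[0,0,0],[0,0,0],[0,0,0],[0,0,0],[0,0,0],[0,0,0]]' --twist '[[0.0625,0,0],[0.0625,0,0],[0.0625,0,0],[0.0625,0,0],[0.0625,0,0],[0.0625,0,0],[0,0,0]]' --jaw '[0,0,0,0,0,0,0]'

```text
clock: 2.85
tcp_pos: [0.6087, 0.1921, 0.3952]
orientation: [-2.33, 0.234, -0.111]
contact_force: [0.4, -0.4, -0.5]
grip_width: 0.0856
```

```bash
python3 log.py
python3 - <<'E'
from h import *
import json
from scipy.optimize import least_squares
L=[json.loads(l) for l in open("log.jsonl")]
L.append(dict(joints=[-1.421,0.478,0.022,1.556,-0.012,1.109,-0.083],tcp_pos=[.172,.652,.404],orientation=[2.488,1.917,-.002]))
L[0:0]=[]
def fk(q,p):
    b,h,a,e,f,d,o7=p[:7]
    T=np.eye(4)
    def rot(ax,an):
        M=np.eye(4);M[:3,:3]=Ro.from_euler(ax,an).as_matrix();return M
    def tr(x,z):
        M=np.eye(4);M[0,3]=x;M[2,3]=z;return M
    return rot('z',b)@rot('z',q[0])@tr(0,h)@rot('y',q[1])@tr(0,a)@rot('z',q[2])@tr(e,0)@rot('y',q[3])@tr(-f,p[7])@rot('z',q[4])@rot('y',q[5])@tr(p[8],d)@rot('z',q[6]+o7)
def res(p):
    o=[]
    for l in L:
        T=fk(l["joints"],p);R=Ro.from_rotvec(l["orientation"]).as_matrix()
        o+=list((T[:3,3]-l["tcp_pos"])*5)+list((T[:3,:3]-R).ravel())
    return np.array(o)
best=None
for b in np.arange(0,6.3,.8):
  for o7 in np.arange(0,6.3,1.57):
    s=least_squares(res,[b,.35,.45,0,0,.15,o7,.45,0])
    if best is None or s.cost<best.cost: best=s
print(best.cost,best.x.round(4));print(res(best.x).reshape(len(L),12).round(3).tolist())
np.save("fk.npy",best.x)
E
```

```text
t 2.85 q [-0.408  0.403  0.206  1.827 -1.138  0.894  0.32 ] p [0.6087 0.1921 0.3952] 
x [ 0.979 -0.202  0.009] z [ 0.151  0.703 -0.695] F [ 0.4 -0.4 -0.5] w 0.0856
12.47039671166074 [ 1.7944 -1.4803  0.3486  0.9709  1.2843 -1.6176  4.4751  1.5758  2.7511]
[[-0.184, -1.265, 0.349, 0.196, -0.834, 0.005, -0.834, -0.196, -0.004, 0.005, 0.006, -0.0], [-0.648, 0.529, 0.131, -0.203, 0.864, 0.004, 0.864, 0.203, -0.003, -0.003, -0.004, -0.0], [-0.25, 1.229, -0.704, -0.46, 0.686, 0.501, 0.69, -0.137, -0.4, 0.692, 0.88, 0.0], [0.359, -2.846, 0.224, 0.403, -1.72, -0.0, -1.72, -0.403, 0.0, 0.002, 0.002, -0.0]]
```

```bash
cat > kin.py <<'E'
from h import *
import json,itertools
from scipy.optimize import least_squares
L=[json.loads(l) for l in open("log.jsonl")]
L.append(dict(joints=[-1.421,0.478,0.022,1.556,-0.012,1.109,-0.083],tcp_pos=[.172,.652,.404],orientation=[2.488,1.917,-.002]))
def rot(ax,an):
    M=np.eye(4);M[:3,:3]=Ro.from_euler(ax,an).as_matrix();return M
def tr(x,z):
    M=np.eye(4);M[0,3]=x;M[2,3]=z;return M
def fk(q,p,s,full=False):
    Ts=[rot('z',p[0]+s[0]*q[0])@tr(0,p[1])@rot('y',q[1])]
    for M in (tr(0,p[2])@rot('z',s[1]*q[2])@tr(p[3],0)@rot('y',q[3]), tr(p[4],p[7])@rot('z',s[2]*q[4])@rot('y',q[5])@tr(p[8],p[5])@rot('z',s[3]*q[6]+p[6])):
        Ts.append(Ts[-1]@M)
    return Ts if full else Ts[-1]
def res(p,s,w=5):
    o=[]
    for l in L:
        T=fk(l["joints"],p,s);R=Ro.from_rotvec(l["orientation"]).as_matrix()
        o+=list((T[:3,3]-l["tcp_pos"])*w)+list((T[:3,:3]-R).ravel())
    return np.array(o+list(np.array(p)[[3,4,8]]*.01))
if __name__=="__main__":
    out=[]
    for s in itertools.product([1,-1],repeat=4):
        for b in (0,1.57,3.14,4.7):
            for o7 in (0,1.57,3.14,4.7):
                q=least_squares(res,[b,.35,.45,0,0,.15,o7,.45,0],args=(s,),max_nfev=40);out.append((q.cost,s,q.x))
    out.sort(key=lambda a:a[0])
    for a in out[:4]: print(a[0],a[1],a[2].round(4))
    print(res(out[0][2],out[0][1])[:-3].reshape(-1,12)[:,:3].round(3))
    json.dump([list(out[0][2]),out[0][1]],open("kin.json","w"))
E
python3 kin.py
```

```text
0.00912543001264723 (-1, -1, -1, -1) [-9.2000e-02  2.9100e-01  5.3280e-01  1.0800e-02 -1.7000e-03  1.3210e-01
  3.0566e+00  4.9390e-01  2.0200e-02]
0.009125430012647304 (-1, -1, -1, -1) [-9.2000e-02  2.9100e-01  5.3280e-01  1.0800e-02 -1.7000e-03  1.3210e-01
  3.0566e+00  4.9390e-01  2.0200e-02]
0.009125430012647375 (-1, -1, -1, -1) [ 6.1912e+00  2.9100e-01  5.3280e-01  1.0800e-02 -1.7000e-03  1.3210e-01
  3.0566e+00  4.9390e-01  2.0200e-02]
0.0091254300126474 (-1, -1, -1, -1) [ 6.1912e+00  2.9100e-01  5.3280e-01  1.0800e-02 -1.7000e-03  1.3210e-01
  3.0566e+00  4.9390e-01  2.0200e-02]
[[-0.061  0.038  0.013]
 [-0.025 -0.026 -0.017]
 [ 0.023 -0.001 -0.015]
 [ 0.001  0.013  0.019]]
```

```bash
cat > ik.py <<'E'
from kin import *
P,S=json.load(open("kin.json"));P=np.array(P)
lo=np.array([-2.96,-.34,-1.41,.24,-1.37,.17,-2.96])+.05;hi=np.array([2.96,2.1,1.46,2.44,4.51,1.92,2.96])-.05
def ik(T,q0,reg=.02):
    q0=np.clip(q0,lo+1e-3,hi-1e-3)
    def f(q):
        A=fk(q,P,S);return np.r_[(A[:3,3]-T[:3,3])*10,(A[:3,:3]-T[:3,:3]).ravel(),reg*(q-q0)]
    r=least_squares(f,q0,bounds=(lo,hi),max_nfev=80);A=fk(r.x,P,S)
    return r.x,np.linalg.norm(A[:3,3]-T[:3,3]),np.linalg.norm(A[:3,:3]-T[:3,:3])
def pose(g,x,z):
    z=np.array(z)/np.linalg.norm(z);x=np.array(x,float);x-=z*(x@z);x/=np.linalg.norm(x)
    T=np.eye(4);T[:3,:3]=np.c_[x,np.cross(z,x),z];T[:3,3]=np.array(g)-.1547*z;return T
E
python3 - <<'E'
from ik import *
q=np.array(L[2]["joints"])
xb=np.array([-.2164,-.9763,0])
for ph in (35,40,45,50):
    p=np.radians(ph);a=-np.sin(p)*xb-np.cos(p)*np.array([0,0,1]);g=np.array([.624,.203,.026])+xb*.008
    lat=np.array([.9763,-.2164,0])
    qs,e,er=ik(pose(g,lat,a),q);print(ph,"start",qs.round(2),round(e,4),round(er,3))
    for az in range(-180,180,30):
        A=np.radians(az);h=np.array([np.cos(A),np.sin(A),0]);z=np.cos(p)*h-np.sin(p)*np.array([0,0,1])
        # jaw axis: start tool y toward cap etc: lateral = same handedness: at start, x_tool=lat, y_tool=z x x ; cap dir along +y_tool side
        # end: cap up => y_tool has +up component
        x=np.cross([0,0,1],h) ; y=np.cross(z,x)
        if y[2]<0: x=-x
        best=min((ik(pose([.627,-.243,.078],x,z),s) for s in (qs,q,np.array([.3,.5,0,1.6,1.5,1,0]),np.array([.3,.5,0,1.6,3,1,0]))),key=lambda r:r[1]+r[2])
        if best[1]+best[2]<.03: print("   az",az,best[0].round(2),round(best[1],4),round(best[2],3))
E
```

```text
35 start [-0.27  0.73  0.19  1.92 -1.23  0.76  0.69] 0.0 0.0
   az -150 [ 0.07  1.06 -0.03  1.19  0.56  1.71 -1.16] 0.0 0.0
   az -120 [-0.02  0.93 -0.04  1.49  0.86  1.4  -1.03] 0.0 0.0
   az -90 [-0.03  0.8  -0.08  1.82  1.27  1.1  -1.06] 0.0 0.0
   az -60 [ 0.31  0.74 -0.42  2.11  1.95  1.05 -1.15] 0.0 0.0
   az -30 [ 0.64  0.73 -0.54  2.29  2.66  0.89 -1.16] 0.0 0.0
   az 0 [ 1.22  0.93 -0.92  2.26  3.16  0.51 -0.77] 0.0 0.001
   az 30 [ 1.45  1.17 -1.15  1.97  0.23  0.22  2.71] 0.0 0.001
   az 60 [ 1.4   1.45 -1.36  1.67  0.51  0.89  2.83] 0.0 0.001
   az 90 [ 0.21  1.08  0.59  1.37 -1.09  1.78 -2.04] 0.0 0.001
   az 120 [ 0.52  1.12 -0.15  1.09 -0.33  1.78 -2.14] 0.0 0.001
40 start [-0.22  0.75  0.16  1.93 -1.32  0.82  0.8 ] 0.0 0.0
   az -180 [-0.2   1.29  0.91  1.05 -0.4   1.87 -0.96] 0.0 0.001
   az -150 [ 0.1   1.02 -0.05  1.24  0.54  1.63 -1.16] 0.0 0.0
   az -120 [ 0.02  0.9  -0.06  1.51  0.83  1.34 -1.01] 0.0 0.0
   az -90 [ 0.01  0.77 -0.1   1.82  1.22  1.04 -0.99] 0.0 0.0
   az -60 [ 0.33  0.7  -0.42  2.1   1.87  0.94 -1.07] 0.0 0.0
   az -30 [ 0.63  0.68 -0.53  2.26  
[... 1342 characters left out ...]
0.0 0.001
   az -150 [ 0.15  0.94 -0.09  1.32  0.49  1.48 -1.16] 0.0 0.0
   az -120 [ 0.09  0.83 -0.11  1.56  0.76  1.23 -0.96] 0.0 0.0
   az -90 [ 0.09  0.71 -0.14  1.81  1.09  0.93 -0.83] 0.0 0.0
   az -60 [ 0.39  0.65 -0.44  2.04  1.65  0.77 -0.82] 0.0 0.0
   az -30 [ 0.54  0.59 -0.42  2.19  2.3   0.45 -0.91] 0.0 0.0
   az 0 [ 1.16  0.81 -0.98  2.16  2.22  0.3  -0.02] 0.0 0.001
   az 30 [ 1.2   0.85 -0.88  1.93 -0.11  0.31  2.81] 0.0 0.001
   az 60 [ 1.24  1.09 -1.08  1.7   0.29  0.8   2.91] 0.0 0.001
   az 90 [ 0.08  1.    0.71  1.46 -1.04  1.59 -2.04] 0.0 0.001
   az 120 [ 0.01  1.12  0.78  1.26 -0.85  1.77 -1.73] 0.0 0.001
   az 150 [-0.09  1.19  0.85  1.15 -0.65  1.82 -1.35] 0.0 0.001
```

```bash
cat > plan.py <<'E'
from ik import pose
from h import *
from bench import r
def delta(T):
    A=tool(r.get_obs());d=A[:3,:3].T@(T[:3,3]-A[:3,3]);w=Ro.from_matrix(A[:3,:3].T@T[:3,:3]).as_rotvec()
    print("dp tool mm",(d*1000).round(1),"scaled",(d/.12).round(3),"rows@45mm",round(np.linalg.norm(d)/.045,1),"| rot deg",np.degrees(w).round(2),"scaled",(np.degrees(w)/120).round(3))
E
python3 - <<'E'
from plan import *
xb=np.array([-.2164,-.9763,0]);p=np.radians(40);a=-np.sin(p)*xb-np.cos(p)*np.array([0,0,1]);lat=[.9763,-.2164,0]
g=np.array([.624,.203,.027])+xb*.008
T=pose(g,lat,a);delta(T)
T2=pose(g-.09*a,lat,a);delta(T2)
E
```

```text
dp tool mm [  9.  244.8 106.1] scaled [0.075 2.04  0.884] rows@45mm 5.9 | rot deg [-6.01  0.2   0.96] scaled [-0.05   0.002  0.008]
dp tool mm [  8.7 235.3  16.6] scaled [0.073 1.961 0.139] rows@45mm 5.2 | rot deg [-6.01  0.2   0.96] scaled [-0.05   0.002  0.008]
```

Request:
apply_moves --dp '[[0,0,0],[0.01,0.3,0],[0.01,0.35,0],[0.01,0.35,0],[0.01,0.35,0],[0.01,0.3,0],[0,0,0]]' --twist '[[-0.05,0,0.008],[0,0,0],[0,0,0],[0,0,0],[0,0,0],[0,0,0],[0,0,0]]' --jaw '[0,0,0,0,0,0,0]'

```text
clock: 3.55
tcp_pos: [0.583, 0.0399, 0.2673]
orientation: [-2.463, 0.229, -0.091]
contact_force: [-0.7, -0.4, -0.4]
grip_width: 0.0854
```

```bash
python3 log.py
cat > b1.py <<'E'
from plan import *
xb=np.array([-.2164,-.9763,0]);p=np.radians(40);a=-np.sin(p)*xb-np.cos(p)*np.array([0,0,1]);lat=[.9763,-.2164,0]
g=np.array([.624,.203,.027])+xb*.008
delta(pose(g,lat,a));delta(pose(g-.09*a,lat,a))
E
python3 b1.py
python3 - <<'E'
from plan import *
A=tool(r.get_obs());f=r.grab_frame("wrist");cv2.imwrite("pics/w1.png",f["color"][:,:,::-1])
C=cloud(f,A@f["hand_eye"]);np.save("pics/w1c.npy",C)
col=f["color"].astype(int);w=(col.min(-1)>130)&(C[...,2]>.036)&(C[...,2]<.06)&(C[...,0]>.54)&(C[...,0]<.7)&(C[...,1]>.1)&(C[...,1]<.29)
P=C[w];print(len(P),cv2.minAreaRect((P[:,:2]*1000).astype(np.float32)),np.median(P[:,2]))
E
```

```text
t 3.55 q [-0.203  0.531  0.243  1.962 -1.12   0.892  0.66 ] p [0.583  0.0399 0.2673] 
x [ 0.982 -0.187  0.008] z [ 0.122  0.609 -0.784] F [-0.7 -0.4 -0.4] w 0.0854
dp tool mm [  5.5  28.3 133.1] scaled [0.046 0.236 1.109] rows@45mm 3.0 | rot deg [1.6  0.72 1.62] scaled [0.013 0.006 0.014]
dp tool mm [ 4.3 30.8 43.2] scaled [0.036 0.256 0.36 ] rows@45mm 1.2 | rot deg [1.6  0.72 1.62] scaled [0.013 0.006 0.014]
6199 ((622.7066650390625, 204.97528076171875), (118.59285736083984, 45.8283576965332), 77.1602554321289) 0.04578742820469964
```

View pics/w1.png

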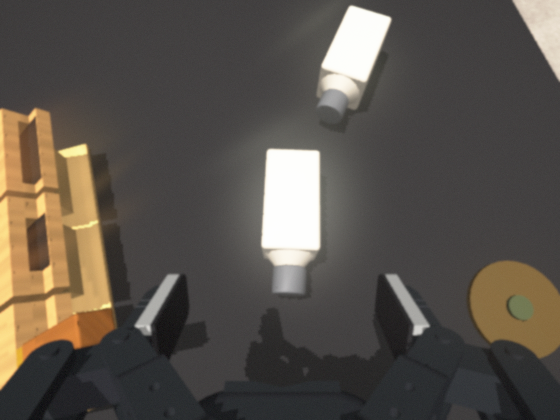

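Wrist view shows the bottle body at (292,200) with its cap at (290,278), centred between the fingers at (160,305) and (405,305). Its position agrees with the other cameras. Moving in.

Request:
apply_moves --dp '[[0,0,0],[0.04,0.26,0.1],[0,0,0.25],[0,0,0]]' --twist '[[0.013,0.006,0.014],[0,0,0],[0,0,0],[0,0,0]]' --jaw '[0,0,0,0]'

```text
clock: 4.0
tcp_pos: [0.5921, 0.0499, 0.2192]
orientation: [-2.435, 0.243, -0.099]
contact_force: [0.1, 0.9, 1.3]
grip_width: 0.0856
```

```bash
sed -i 's/.624,.203,.027/.6235,.204,.027/' b1.py; python3 log.py; python3 b1.py
```

```text
t 4.0 q [-0.175  0.619  0.193  1.96  -1.228  0.849  0.764] p [0.5921 0.0499 0.2192] 
x [ 0.98  -0.2    0.008] z [ 0.135  0.628 -0.767] F [0.1 0.9 1.3] w 0.0856
dp tool mm [-2.5  9.1 88.5] scaled [-0.02   0.076  0.737] rows@45mm 2.0 | rot deg [0.05 0.26 1.03] scaled [0.    0.002 0.009]
dp tool mm [-2.9  9.1 -1.5] scaled [-0.024  0.076 -0.013] rows@45mm 0.2 | rot deg [0.05 0.26 1.03] scaled [0.    0.002 0.009]
```

Request:
apply_moves --dp '[[-0.02,0.08,0],[0,0,0.2],[0,0,0.2],[0,0,0.2],[0,0,0.05],[0,0,0]]' --twist '[[0,0,0.009],[0,0,0],[0,0,0],[0,0,0],[0,0,0],[0,0,0]]' --jaw '[0,0,0,0,0,0]'

```text
clock: 4.6
tcp_pos: [0.6012, 0.0942, 0.1565]
orientation: [-2.437, 0.253, -0.097]
contact_force: [0.2, 0.7, -0.7]
grip_width: 0.0853
```

```bash
python3 log.py; python3 b1.py
```

```text
t 4.6 q [-0.163  0.725  0.078  1.941 -1.328  0.729  0.835] p [0.6012 0.0942 0.1565] 
x [ 0.978 -0.207  0.004] z [ 0.135  0.625 -0.769] F [ 0.2  0.7 -0.7] w 0.0853
dp tool mm [-1.9  3.4 11.4] scaled [-0.016  0.029  0.095] rows@45mm 0.3 | rot deg [0.25 0.19 0.56] scaled [0.002 0.002 0.005]
dp tool mm [ -2.2   3.8 -78.6] scaled [-0.019  0.032 -0.655] rows@45mm 1.8 | rot deg [0.25 0.19 0.56] scaled [0.002 0.002 0.005]
```

Request:
apply_moves --dp '[[-0.016,0.03,0.095],[0,0,0],[0,0,0],[0,0,0],[0,0,0],[0,0,0],[0,0,0],[0,0,0],[0,0,0]]' --twist '[[0,0,0.005],[0,0,0],[0,0,0],[0,0,0],[0,0,0],[0,0,0],[0,0,0],[0,0,0],[0,0,0]]' --jaw '[0,60,120,255,255,255,255,255,255]' --grip_force 50

```text
clock: 5.5
tcp_pos: [0.6015, 0.0941, 0.1499]
orientation: [-2.439, 0.268, -0.101]
contact_force: [-0.3, 1.0, -1.2]
grip_width: 0.0449
```

```bash
python3 log.py; python3 b1.py
```

```text
t 5.5 q [-0.141  0.734  0.048  1.941 -1.33   0.701  0.836] p [0.6015 0.0941 0.1499] 
x [ 0.976 -0.218  0.004] z [ 0.142  0.621 -0.771] F [-0.3  1.  -1.2] w 0.0449
dp tool mm [-2.4 -0.7  6.3] scaled [-0.02  -0.006  0.053] rows@45mm 0.2 | rot deg [ 0.46 -0.22  0.06] scaled [ 0.004 -0.002  0.001]
dp tool mm [ -2.    0.  -83.7] scaled [-0.017  0.    -0.697] rows@45mm 1.9 | rot deg [ 0.46 -0.22  0.06] scaled [ 0.004 -0.002  0.001]
```

Request:
apply_moves --dp '[[0,-0.08,-0.1],[0,-0.16,-0.19],[0,-0.16,-0.19],[0,-0.16,-0.19],[0,-0.16,-0.19],[0,-0.16,-0.19],[0,-0.16,-0.19],[0,0,0]]' --twist '[[0,0,0],[0,0,0],[0,0,0],[0,0,0],[0,0,0],[0,0,0],[0,0,0],[0,0,0]]' --jaw '[255,255,255,255,255,255,255,255]'

```text
clock: 6.3
tcp_pos: [0.5997, 0.0962, 0.3483]
orientation: [-2.442, 0.269, -0.09]
contact_force: [1.4, 0.1, -3.1]
grip_width: 0.0458
```

```bash
python3 log.py
```

```text
t 6.3 q [-0.264  0.428  0.198  1.884 -1.018  0.902  0.38 ] p [0.5997 0.0962 0.3483] 
x [ 0.976 -0.216 -0.005] z [ 0.133  0.62  -0.773] F [ 1.4  0.1 -3.1] w 0.0458
```

Rotate −90° about tool x (12 rows of 7.2° first).

Request:
apply_moves --dp '[[0,0,0],[0,0,0],[0,0,0],[0,0,0],[0,0,0],[0,0,0],[0,0,0],[0,0,0],[0,0,0],[0,0,0],[0,0,0],[0,0,0],[0,0,0]]' --twist '[[-0.03,0,0],[-0.06,0,0],[-0.06,0,0],[-0.06,0,0],[-0.06,0,0],[-0.06,0,0],[-0.06,0,0],[-0.06,0,0],[-0.06,0,0],[-0.06,0,0],[-0.06,0,0],[-0.06,0,0],[0,0,0]]' --jaw '[255,255,255,255,255,255,255,255,255,255,255,255,255]'

```text
clock: 7.6
tcp_pos: [0.5919, 0.0995, 0.3333]
orientation: [2.313, -0.23, -0.142]
contact_force: [1.1, 1.0, -4.5]
grip_width: 0.0457
```

```bash
python3 log.py
```

```text
t 7.6 q [-0.946  0.701  0.779  1.75   0.267  1.261 -0.535] p [0.5919 0.0995 0.3333] 
x [ 0.977 -0.21  -0.03 ] z [-0.174 -0.711 -0.681] F [ 1.1  1.  -4.5] w 0.0457
```

```bash
cat > b2.py <<'E'
from plan import *
from ik import *
def mk(p,x,z):
    T=np.eye(4);x=np.array(x);z=np.array(z);z=z/np.linalg.norm(z);x=x-z*(x@z);x/=np.linalg.norm(x);T[:3,:3]=np.c_[x,np.cross(z,x),z];T[:3,3]=p;return T
A0=mk([.6015,.0941,.1499],[.976,-.218,.004],[.142,.621,-.771])
xb=np.array([-.2164,-.9763,0]);yb=np.cross([0,0,1],xb)
B0=mk([.6235,.204,.023],xb,[0,0,1])
BT=np.linalg.inv(A0)@B0   # bottle in tool
now=tool(r.get_obs())@BT
print("bottle now mid",now[:3,3].round(4),"axis",now[:3,0].round(3))
def target(zbase,xy=(.627,-.243)):
    # x up, z_b horizontal toward opposite of tool pointing
    zb=np.array([.2164,.9763,0]) # tool points -zb
    B=np.eye(4);xu=np.array([0,0,1.]);B[:3,:3]=np.c_[xu,np.cross(zb,xu),zb];B[:3,3]=[xy[0],xy[1],zbase+.06]
    return B@np.linalg.inv(BT)
if __name__=="__main__":
    for zb in (.08,.011):
        T=target(zb);print(T[:3,3].round(3));delta(T)
    print(ik(T,r.get_obs()["joints"]))
E
python3 b2.py
```

```text
bottle now mid [ 0.5602 -0.0165  0.2141] axis [ 0.019 -0.064  0.998]
[ 0.657 -0.12   0.252]
dp tool mm [111.8  79.6 199.9] scaled [0.932 0.664 1.666] rows@45mm 5.4 | rot deg [-3.39  1.11  1.46] scaled [-0.028  0.009  0.012]
[ 0.657 -0.12   0.183]
dp tool mm [113.9  29.2 246.9] scaled [0.949 0.243 2.057] rows@45mm 6.1 | rot deg [-3.39  1.11  1.46] scaled [-0.028  0.009  0.012]
(array([-0.5938568 ,  0.98430778,  0.77711285,  1.67084653,  0.32470102,
        0.84794432, -0.48643476]), np.float64(5.3184378501088925e-06), np.float64(9.595924633178957e-05))
```

Request:
apply_moves --dp '[[0,0,0],[0.13,0.1,0.24],[0.13,0.1,0.24],[0.13,0.1,0.24],[0.13,0.1,0.24],[0.13,0.1,0.24],[0.13,0.1,0.24],[0.1,0.06,0.16],[0,0,0]]' --twist '[[-0.028,0.009,0.012],[0,0,0],[0,0,0],[0,0,0],[0,0,0],[0,0,0],[0,0,0],[0,0,0],[0,0,0]]' --jaw '[255,255,255,255,255,255,255,255,255]'

```text
clock: 8.5
tcp_pos: [0.6536, -0.1194, 0.2568]
orientation: [2.292, -0.238, -0.117]
contact_force: [-0.2, 0.3, -2.8]
grip_width: 0.0455
```

```bash
python3 log.py; python3 b2.py
python3 - <<'E'
from plan import *
for n in ("scene","top"):
    f=r.grab_frame(n);np.savez(f"pics/{n}1.npz",**f);C=cloud(f);col=f["color"].astype(int)
    cv2.imwrite(f"pics/{n}1.png",f["color"][:,:,::-1])
    m=(C[...,0]>.53)&(C[...,0]<.72)&(C[...,1]>-.34)&(C[...,1]<-.14)&(C[...,2]>.03)&(C[...,2]<.30)&(col.min(-1)>110)&(col.max(-1)-col.min(-1)<40)
    P=C[m];print(n,len(P),P.min(0).round(3) if len(P) else"",P.max(0).round(3) if len(P) else "")
    np.save(f"pics/{n}1m.npy",m)
E
```

```text
t 8.5 q [-0.58   0.857  0.769  1.717  0.335  0.938 -0.398] p [ 0.6536 -0.1194  0.2568] 
x [ 0.978 -0.209 -0.007] z [-0.16  -0.727 -0.668] F [-0.2  0.3 -2.8] w 0.0455
bottle now mid [ 0.6242 -0.2381  0.1397] axis [ 0.    -0.042  0.999]
[ 0.657 -0.12   0.252]
dp tool mm [ 3.2 -3.8  2.8] scaled [ 0.026 -0.032  0.024] rows@45mm 0.1 | rot deg [-2.33  0.19  0.53] scaled [-0.019  0.002  0.004]
[ 0.657 -0.12   0.183]
dp tool mm [  3.7 -55.2  48.9] scaled [ 0.031 -0.46   0.408] rows@45mm 1.6 | rot deg [-2.33  0.19  0.53] scaled [-0.019  0.002  0.004]
(array([-0.58988955,  0.98107674,  0.77021515,  1.67094658,  0.33311018,
        0.84945953, -0.49290657]), np.float64(1.4001406565298384e-06), np.float64(4.6425275604379606e-05))
scene 1049 [ 0.576 -0.266  0.081] [ 0.707 -0.14   0.283]
top 668 [ 0.581 -0.264  0.082] [ 0.692 -0.159  0.216]
```

View pics/scene1.png

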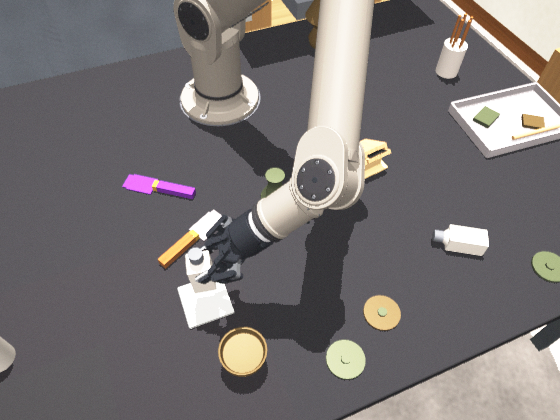

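View pics/top1.png

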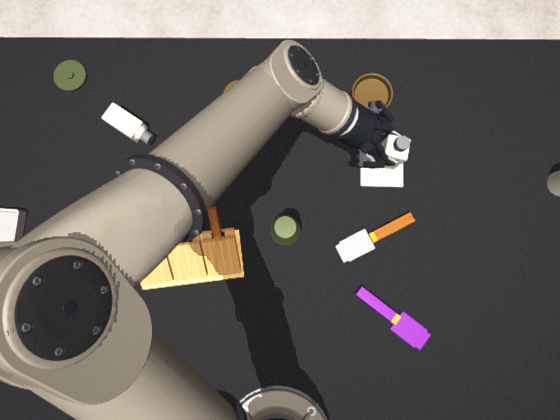

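Scene and top views show the bottle held cap-up above the pad at scene (200,270). Checking its tilt before lowering.

Run:
```python
from h import *
rng=np.random.default_rng(1)
for n in ("scene","top"):
    f=load(f"pics/{n}1.npz");C=cloud(f);col=f["color"].astype(int)
    m=(C[...,0]>.56)&(C[...,0]<.69)&(C[...,1]>-.32)&(C[...,1]<-.17)&(C[...,2]>.06)&(C[...,2]<.24)&(col.min(-1)>60)&(col.max(-1)-col.min(-1)<45)
    P=C[m];print(n,len(P))
    for it in range(3):
        best=0
        for _ in range(600):
            a,b,c=P[rng.choice(len(P),3,False)];nn=np.cross(b-a,c-a);L=np.linalg.norm(nn)
            if L<2e-5: continue
            nn/=L;k=abs((P-a)@nn)<.002
            if k.sum()>best:best=k.sum();bk=k
        if best<40: break
        Q=P[bk];c=Q.mean(0);w=np.linalg.svd(Q-c)[2][2];print("  plane",best,w.round(3),c.round(4),Q.min(0).round(3),Q.max(0).round(3));P=P[~bk]
    z=C[m&(C[...,2]>.185)];print("  cap",len(z),z.mean(0).round(4) if len(z) else "",z[:,2].max() if len(z) else "")
    x0=f
a=cv2.resize(load("pics/scene1.npz")["color"][220:340,150:280],None,fx=5,fy=5,interpolation=2);cv2.imwrite("pics/c4.png",a[:,:,::-1])
```

```text
scene 1704
  plane 426 [ 0.115  0.66  -0.742] [ 0.6308 -0.2029  0.1946] [ 0.576 -0.265  0.141] [ 0.69 -0.17  0.23]
  plane 314 [-0.98   0.198  0.007] [ 0.6488 -0.2439  0.1261] [ 0.642 -0.266  0.081] [ 0.659 -0.196  0.215]
  plane 205 [-0.186 -0.759  0.624] [ 0.6418 -0.2081  0.1966] [ 0.582 -0.252  0.147] [ 0.687 -0.177  0.229]
  cap 823 [ 0.6383 -0.2039  0.2057] 0.22957128921076425
top 817
  plane 169 [-0.013  0.079 -0.997] [ 0.6204 -0.2295  0.1692] [ 0.581 -0.263  0.165] [ 0.658 -0.18   0.175]
  plane 138 [-0.014  0.008 -1.   ] [ 0.6259 -0.2368  0.2002] [ 0.577 -0.251  0.198] [ 0.639 -0.184  0.202]
  plane 126 [-0.062 -0.655  0.753] [ 0.6269 -0.214   0.1803] [ 0.578 -0.251  0.143] [ 0.69  -0.172  0.219]
  cap 263 [ 0.6305 -0.223   0.2006] 0.21937485032997714
```

View pics/c4.png

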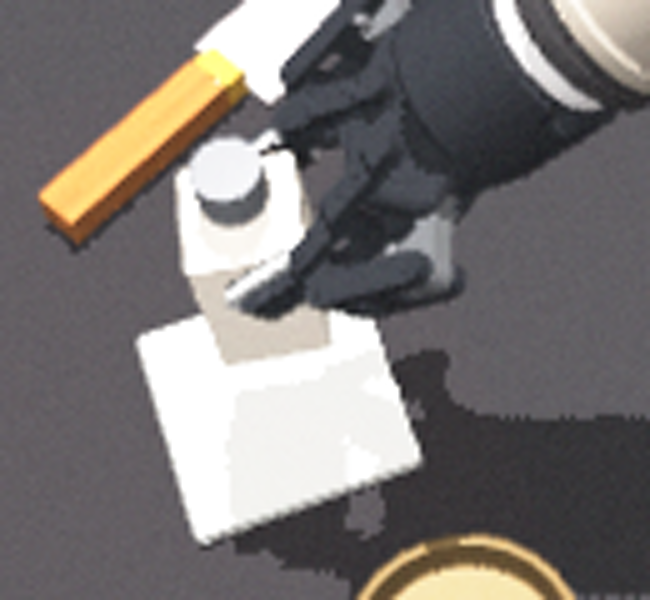

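Request:
apply_moves --dp '[[0.026,-0.03,0.02],[0,-0.13,0.115],[0,-0.13,0.115],[0,-0.07,0.06],[0,0,0]]' --twist '[[-0.01,0,0.004],[0,0,0],[0,0,0],[0,0,0],[0,0,0]]' --jaw '[255,255,255,255,255]'

```text
clock: 9.1
tcp_pos: [0.6576, -0.1101, 0.193]
orientation: [2.279, -0.234, -0.11]
contact_force: [0.1, 0.2, -4.2]
grip_width: 0.0456
```

```bash
python3 log.py; python3 b2.py
python3 - <<'E'
from plan import *
f=r.grab_frame("top");C=cloud(f);col=f["color"].astype(int)
K=f["intrinsics"]
m=(C[...,0]>.595)&(C[...,0]<.66)&(C[...,1]>-.275)&(C[...,1]<-.215)&(C[...,2]>.13)&(C[...,2]<.24)
P=C[m];h=np.percentile(P[:,2],90);Q=P[abs(P[:,2]-h)<.004];c=Q.mean(0);print("cap top",len(Q),c.round(4),np.linalg.svd(Q-c)[2][2].round(3))
f=r.grab_frame("scene");C=cloud(f);m=(C[...,0]>.635)&(C[...,0]<.665)&(C[...,1]>-.27)&(C[...,1]<-.235)&(C[...,2]>.02)&(C[...,2]<.11)
Q=C[m];c=Q.mean(0);print("side",len(Q),c.round(4),np.linalg.svd(Q-c)[2][2].round(3))
# lowest visible body z
m=(C[...,0]>.635)&(C[...,0]<.665)&(C[...,1]>-.265)&(C[...,1]<-.225);v=np.sort(C[m][:,2]);print("z hist",np.histogram(v,bins=np.arange(-.002,.12,.006))[0])
E
```

```text
t 9.1 q [-0.576  0.957  0.738  1.718  0.318  0.872 -0.464] p [ 0.6576 -0.1101  0.193 ] 
x [ 0.979 -0.204 -0.002] z [-0.156 -0.737 -0.657] F [ 0.1  0.2 -4.2] w 0.0456
bottle now mid [ 0.6291 -0.2307  0.0776] axis [-0.002 -0.027  1.   ]
[ 0.657 -0.12   0.252]
dp tool mm [  0.9  50.7 -31.7] scaled [ 0.008  0.423 -0.264] rows@45mm 1.3 | rot deg [-1.54 -0.21  0.47] scaled [-0.013 -0.002  0.004]
[ 0.657 -0.12   0.183]
dp tool mm [ 1.1 -1.3 13.7] scaled [ 0.009 -0.011  0.114] rows@45mm 0.3 | rot deg [-1.54 -0.21  0.47] scaled [-0.013 -0.002  0.004]
(array([-0.58834398,  0.97983296,  0.76752892,  1.67098568,  0.33638884,
        0.85006819, -0.49545493]), np.float64(3.254495853297942e-07), np.float64(1.9917372163174782e-05))
cap top 129 [ 0.6313 -0.2317  0.1387] [-0.012  0.027 -1.   ]
side 260 [ 0.6517 -0.2471  0.0767] [ 0.855 -0.519  0.017]
z hist [ 0 81 87  2 14 25 17 18 24 14 18  9  6  8 11 21 32 48 93 37]
```

Request:
apply_moves --dp '[[0,0,0],[0.009,0.0,0.055],[0,0,0.04],[0,0,0]]' --twist '[[-0.013,0,0.004],[0,0,0],[0,0,0],[0,0,0]]' --jaw '[255,255,255,255]'

```text
clock: 9.6
tcp_pos: [0.658, -0.121, 0.1895]
orientation: [2.247, -0.245, -0.102]
contact_force: [-0.3, 0.5, -3.4]
grip_width: 0.0456
```

```bash
python3 log.py; python3 b2.py
```

```text
t 9.6 q [-0.575  0.979  0.757  1.717  0.331  0.861 -0.482] p [ 0.658  -0.121   0.1895] 
x [ 0.977 -0.211  0.01 ] z [-0.157 -0.757 -0.634] F [-0.3  0.5 -3.4] w 0.0456
bottle now mid [ 0.6293 -0.245   0.0778] axis [-0.008  0.005  1.   ]
[ 0.657 -0.12   0.252]
dp tool mm [ -0.9  47.7 -40.5] scaled [-0.007  0.398 -0.338] rows@45mm 1.4 | rot deg [ 0.19 -0.38 -0.33] scaled [ 0.002 -0.003 -0.003]
[ 0.657 -0.12   0.183]
dp tool mm [-1.6 -5.6  3.2] scaled [-0.013 -0.047  0.027] rows@45mm 0.1 | rot deg [ 0.19 -0.38 -0.33] scaled [ 0.002 -0.003 -0.003]
(array([-0.58798645,  0.97954617,  0.76690684,  1.67099535,  0.33715266,
        0.85020976, -0.4960493 ]), np.float64(3.196274049826205e-07), np.float64(9.672090613551818e-06))
```

Request:
apply_moves --dp '[[-0.01,-0.026,0.02],[0,-0.013,0.0105],[0,0,0]]' --twist '[[0,-0.003,-0.003],[0,0,0],[0,0,0]]' --jaw '[255,255,255]'

```text
clock: 9.9
tcp_pos: [0.6568, -0.1211, 0.1835]
orientation: [2.248, -0.243, -0.113]
contact_force: [-0.1, 0.3, -2.4]
grip_width: 0.0457
```

```bash
python3 log.py; python3 b2.py|head -1
```

```text
t 9.9 q [-0.571  0.986  0.751  1.717  0.328  0.861 -0.481] p [ 0.6568 -0.1211  0.1835] 
x [ 0.977 -0.213  0.001] z [-0.164 -0.755 -0.635] F [-0.1  0.3 -2.4] w 0.0457
bottle now mid [ 0.6269 -0.2448  0.0718] axis [0.001 0.003 1.   ]
```

Request:
apply_moves --dp '[[0,-0.01,0.008],[0,0,0],[0,-0.007,0.006],[0,0,0]]' --twist '[[0,0,0],[0,0,0],[0,0,0],[0,0,0]]' --jaw '[255,255,255,255]'

```text
clock: 10.3
tcp_pos: [0.657, -0.1209, 0.1808]
orientation: [2.248, -0.242, -0.112]
contact_force: [-0.4, 0.4, -2.4]
grip_width: 0.0454
```

```bash
python3 log.py; python3 b2.py|head -1
```

```text
t 10.3 q [-0.57   0.99   0.749  1.717  0.327  0.858 -0.483] p [ 0.657  -0.1209  0.1808] 
x [ 0.977 -0.212  0.002] z [-0.163 -0.755 -0.635] F [-0.4  0.4 -2.4] w 0.0454
bottle now mid [ 0.6272 -0.2446  0.0691] axis [0.001 0.003 1.   ]
```

Request:
apply_moves --dp '[[0,-0.008,0.006],[0,0,0]]' --twist '[[0,0,0],[0,0,0]]' --jaw '[255,255]'

```text
clock: 10.5
tcp_pos: [0.6573, -0.1211, 0.1806]
orientation: [2.247, -0.243, -0.112]
contact_force: [-0.4, 0.8, -2.7]
grip_width: 0.0459
```

Request:
apply_moves --dp '[[0,-0.008,0.006],[0,0,0]]' --twist '[[0,0,0],[0,0,0]]' --jaw '[255,255]'

```text
clock: 10.7
tcp_pos: [0.6574, -0.1212, 0.1804]
orientation: [2.246, -0.244, -0.111]
contact_force: [-0.3, -0.4, -2.9]
grip_width: 0.0452
```

```bash
python3 log.py; python3 b2.py|head -1;python3 - <<'E'
from plan import *
f=r.grab_frame("top");C=cloud(f)
m=(C[...,0]>.595)&(C[...,0]<.66)&(C[...,1]>-.285)&(C[...,1]<-.215)&(C[...,2]>.10)&(C[...,2]<.24)
P=C[m];h=np.percentile(P[:,2],90);Q=P[abs(P[:,2]-h)<.004];c=Q.mean(0);print("cap top",len(Q),c.round(4),np.linalg.svd(Q-c)[2][2].round(3))
f=r.grab_frame("scene");a=cv2.resize(f["color"][220:340,150:280],None,fx=5,fy=5,interpolation=2);cv2.imwrite("pics/c5.png",a[:,:,::-1])
E
```

```text
t 10.7 q [-0.57   0.993  0.75   1.716  0.327  0.858 -0.485] p [ 0.6574 -0.1212  0.1804] 
x [ 0.977 -0.213  0.003] z [-0.163 -0.757 -0.633] F [-0.3 -0.4 -2.9] w 0.0452
bottle now mid [ 0.6276 -0.2452  0.0689] axis [-0.     0.005  1.   ]
cap top 134 [ 0.6304 -0.2441  0.1299] [-0.003  0.026  1.   ]
```

View pics/c5.png

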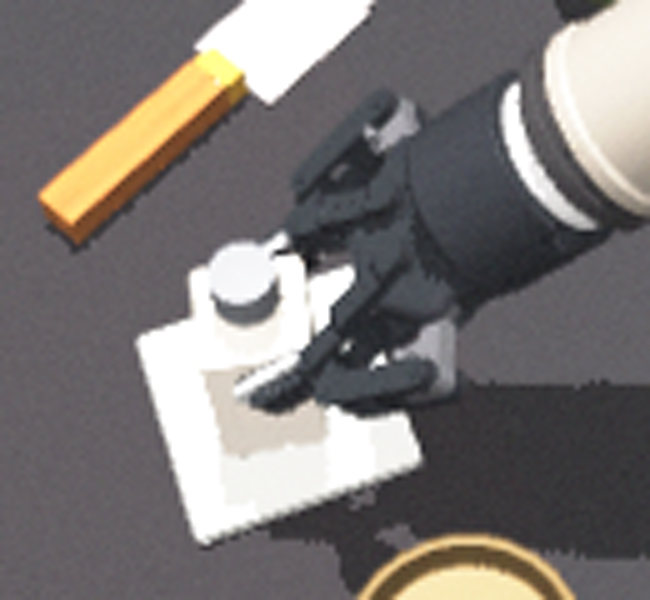

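Request:
apply_moves --dp '[[0,-0.01,0.008],[0,0,0],[0,0,0],[0,0,0],[0,0,0],[0,0,0],[0,0,0],[0,0,0]]' --twist '[[0,0,0],[0,0,0],[0,0,0],[0,0,0],[0,0,0],[0,0,0],[0,0,0],[0,0,0]]' --jaw '[255,255,120,110,100,80,40,0]' --grip_force 20

```text
clock: 11.6
tcp_pos: [0.6576, -0.1223, 0.1799]
orientation: [2.243, -0.244, -0.112]
contact_force: [-0.5, 0.5, -1.0]
grip_width: 0.0838
```

```bash
python3 log.py
python3 - <<'E'
from plan import *
f=r.grab_frame("top");C=cloud(f)
m=(C[...,0]>.595)&(C[...,0]<.66)&(C[...,1]>-.285)&(C[...,1]<-.215)&(C[...,2]>.10)&(C[...,2]<.24)
P=C[m];h=np.percentile(P[:,2],90);Q=P[abs(P[:,2]-h)<.004];c=Q.mean(0);print("cap top",len(Q),c.round(4),np.linalg.svd(Q-c)[2][2].round(3))
f=r.grab_frame("scene");a=cv2.resize(f["color"][220:340,150:280],None,fx=5,fy=5,interpolation=2);cv2.imwrite("pics/c6.png",a[:,:,::-1])
E
```

```text
t 11.6 q [-0.569  0.995  0.752  1.715  0.328  0.857 -0.486] p [ 0.6576 -0.1223  0.1799] 
x [ 0.977 -0.214  0.003] z [-0.164 -0.758 -0.631] F [-0.5  0.5 -1. ] w 0.0838
cap top 128 [ 0.6291 -0.2448  0.1296] [-0.006 -0.017 -1.   ]
```

View pics/c6.png

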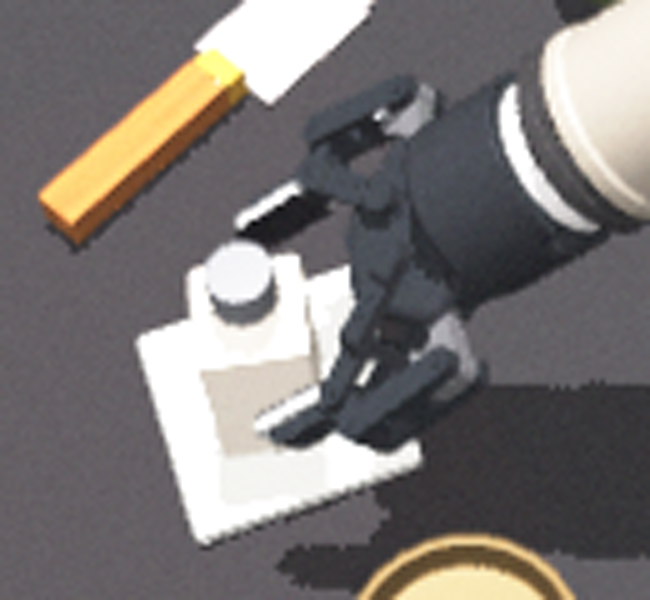

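The bottle stands upright on the pad, cap at (238,275) in the crop, measured (0.629, −0.245), and the fingers are clear of it. Retreat along −z.

Request:
apply_moves --dp '[[0,0,0],[0,0,-0.15],[0,0,-0.3],[0,0,-0.35],[0,0,-0.35],[0,0,-0.35],[0,0,0]]' --twist '[[0,0,0],[0,0,0],[0,0,0],[0,0,0],[0,0,0],[0,0,0],[0,0,0]]' --jaw '[0,0,0,0,0,0,0]'

```text
clock: 12.4
tcp_pos: [0.6875, 0.0177, 0.2965]
orientation: [2.241, -0.247, -0.117]
contact_force: [0.8, 0.3, -0.4]
grip_width: 0.0854
```

```bash
python3 log.py; python3 kin.py | sed -n '1p;5,$p'
python3 - <<'E'
from plan import *
from ik import *
# scraper frames
az=np.radians(117.9);xs=np.array([np.cos(az),np.sin(az),0]);ys=np.cross([0,0,1],xs)
g=np.array([.4797,-.2603,.021])+xs*.018
q=r.get_obs()["joints"]
for sgn in (1,-1):
    print("pick",sgn,[a.round(3) if hasattr(a,'round') else a for a in ik(pose(g,sgn*ys,[0,0,-1]),q)])
    b=np.radians(187.55);c,s=np.cos(np.radians(35)),np.sin(np.radians(35));i=np.array([np.cos(b),np.sin(b),0]);k=np.array([0,0,1.])
    X=c*i-s*k;Z=s*i+c*k;Y=np.cross(Z,X);O=np.array([.4311,.2853,.064])
    gg=O-55*.001*X+.018*X+.021*Z
    for out in (.14,0): print("place",sgn,out,[a.round(3) for a in ik(pose(gg-out*X,sgn*Y,-Z),q)])
E
```

```text
t 12.4 q [-0.74   0.869  0.769  1.575  0.295  1.197 -0.461] p [0.6875 0.0177 0.2965] 
x [ 0.976 -0.218  0.   ] z [-0.169 -0.758 -0.63 ] F [ 0.8  0.3 -0.4] w 0.0854
0.07983390225022063 (-1, -1, -1, -1) [ 6.2178  0.3203  0.5458 -0.0485  0.0103  0.1745  3.093   0.4942 -0.0516]
[[-0.081  0.113  0.02 ]
 [ 0.03   0.052  0.035]
 [ 0.065  0.027  0.031]
 [ 0.008  0.023 -0.01 ]
 [-0.006  0.009 -0.007]
 [-0.014 -0.016  0.013]
 [-0.012 -0.02   0.018]
 [ 0.053  0.033  0.018]
 [-0.062 -0.027 -0.052]
 [-0.028  0.016 -0.016]
 [-0.034  0.023 -0.018]
 [-0.037  0.02  -0.021]
 [-0.038  0.021 -0.021]
 [-0.038  0.021 -0.021]
 [-0.038  0.021 -0.021]
 [-0.038  0.021 -0.021]
 [-0.019 -0.027 -0.02 ]
 [-0.062  0.132  0.094]]
pick 1 [array([-0.317,  0.836,  0.898,  2.043, -0.983,  0.771, -1.433]), np.float64(0.0), np.float64(0.0)]
place 1 0.14 [array([-1.557,  0.643,  1.011,  2.121, -1.161,  0.22 , -1.126]), np.float64(0.0), np.float64(0.001)]
place 1 0 [array([-1.772,  0.763,  1.03 ,  2.291, -1.32 ,  0.22 , -1.171]), np.float64(0.005), np.float64(0.179)]
pick -1 [array([ 0.42 ,  0.602, -0.007,  2.079,  0.011,  0.46 ,  0.907]), np.float64(0.0), np.float64(0.001)]
place -1 0.14 [array([-0.669,  0.363,  0.079,  2.121,  1.163,  0.22 ,  0.021]), np.float64(0.0), np.float64(0.001)]
place -1 0 [array([-0.773,  0.401,  0.056,  2.288,  1.874,  0.287, -0.818]), np.float64(0.0), np.float64(0.002)]
```

```bash
cat > kin2.py <<'E'
from kin import *
import kin
S=(-1,-1,-1,-1)
def fk(q,p,s=S):
    q=np.array(q)+np.r_[0,p[9],p[10],p[11],p[12],p[13],0]
    return kin.fk(q,p,S)
if __name__=="__main__":
    def rs(p):
        o=[]
        for l in L:
            T=fk(l["joints"],p);R=Ro.from_rotvec(l["orientation"]).as_matrix();o+=list((T[:3,3]-l["tcp_pos"])*5)+list((T[:3,:3]-R).ravel())
        return np.array(o+list(p[[3,4,8]]*.02)+list(p[9:]*.02))
    p0=json.load(open("kin.json"))[0]
    s=least_squares(rs,list(p0)+[0]*5);print(s.cost,s.x.round(3));print(np.abs(rs(s.x)[:-8].reshape(-1,12)[:,:3]/5).max(1).round(4))
    json.dump(list(s.x),open("kin2.json","w"))
E
python3 kin2.py
cat > ik2.py <<'E'
from kin2 import *
P=np.array(json.load(open("kin2.json")))
from ik import lo,hi,pose
def ik(T,q0,reg=.02):
    q0=np.clip(q0,lo+1e-3,hi-1e-3)
    def f(q):
        A=fk(q,P);return np.r_[(A[:3,3]-T[:3,3])*10,(A[:3,:3]-T[:3,:3]).ravel(),reg*(q-q0)]
    r=least_squares(f,q0,bounds=(lo,hi),max_nfev=100);A=fk(r.x,P)
    return r.x,np.linalg.norm(A[:3,3]-T[:3,3]),np.linalg.norm(A[:3,:3]-T[:3,:3])
E
cat > t.py <<'E'
from ik2 import *
from bench import r
q=r.get_obs()["joints"]
az=np.radians(117.9);xs=np.array([np.cos(az),np.sin(az),0]);ys=np.cross([0,0,1],xs);k=np.array([0,0,1.])
b=np.radians(187.55);c,s=np.cos(np.radians(35)),np.sin(np.radians(35));i=np.array([np.cos(b),np.sin(b),0])
X=c*i-s*k;Z=s*i+c*k;Y=np.cross(Z,X);O=np.array([.4311,.2853,.064])
for gx in (0,-.02):
  for th in (0,20,30):
    t=np.radians(th)
    for sgn in (1,-1):
        g=np.array([.4797,-.2603,.022])+xs*gx;gg=O+(-.055+gx)*X+.022*Z
        qp=ik(pose(g,sgn*ys,np.sin(t)*xs-np.cos(t)*k),q);print(gx,th,sgn,"pick",qp[0].round(2),round(qp[1]+qp[2],3))
        qq=qp[0]
        for out in (.14,.07,0):
            u=ik(pose(gg-out*X,sgn*Y,np.sin(t)*X-np.cos(t)*Z),qq);qq=u[0];print("     place",out,u[0].round(2),round(u[1]+u[2],3))
E
python3 t.py
```

```text
0.053328735619883404 [ 6.237e+00  2.940e-01  5.540e-01 -9.000e-03  1.700e-02  1.610e-01
  3.112e+00  4.830e-01 -3.500e-02 -4.400e-02  2.100e-02  2.300e-02
  4.400e-02  4.000e-03]
[0.0151 0.005  0.0063 0.0033 0.0021 0.0009 0.0016 0.0057 0.0084 0.0048
 0.0042 0.0046 0.0046 0.0045 0.0045 0.0045 0.0071 0.02  ]
0 0 1 pick [-0.28  0.84  0.89  2.02 -0.97  0.78 -1.42] 0.0
     place 0.14 [-1.51  0.59  1.    2.1  -0.92  0.22 -1.3 ] 0.001
     place 0.07 [-1.65  0.67  1.08  2.2  -1.32  0.22 -1.01] 0.023
     place 0 [-1.74  0.73  1.08  2.28 -1.32  0.22 -1.09] 0.142
0 0 -1 pick [ 0.42  0.61  0.02  2.04 -0.08  0.51  0.99] 0.001
     place 0.14 [-0.7   0.36  0.09  2.09  0.91  0.25  0.24] 0.002
     place 0.07 [-0.76  0.36  0.11  2.2   1.31  0.22 -0.21] 0.001
     place 0 [-0.76  0.39  0.03  2.29  1.71  0.28 -0.68] 0.001
0 20 1 pick [-0.09  0.93  0.84  1.81 -0.86  1.21 -1.45] 0.0
     place 0.14 [-1.22  0.52  0.78  1.89 -0.45  0.67 -1.65] 0.0
     place 0.07 [-1.28  0.5   0.77  2.03 -0.47  0.54 -1.67] 0.0
     place 0 [-1.32  0.5   0.73  2.16 -0.51  0.41 -1.67] 0.0
0 20 -1 pick [ 0.39  0.73  0.17 
[... 1557 characters left out ...]
01
     place 0.14 [-0.48  0.41 -0.12  1.85  0.17  0.67  1.  ] 0.0
     place 0.07 [-0.53  0.39 -0.1   2.    0.21  0.55  0.91] 0.0
     place 0 [-0.6   0.39 -0.06  2.13  0.27  0.42  0.8 ] 0.0
-0.02 30 1 pick [ 0.04  1.    0.8   1.65 -0.82  1.42 -1.47] 0.0
     place 0.14 [-1.04  0.54  0.63  1.72 -0.39  0.93 -1.68] 0.0
     place 0.07 [-1.09  0.51  0.63  1.88 -0.39  0.8  -1.7 ] 0.0
     place 0 [-1.14  0.5   0.61  2.02 -0.41  0.67 -1.71] 0.0
-0.02 30 -1 pick [ 0.44  0.82  0.18  1.67 -0.41  1.2   1.35] 0.001
     place 0.14 [-0.43  0.47 -0.16  1.73  0.07  0.89  1.1 ] 0.0
     place 0.07 [-0.46  0.44 -0.16  1.88  0.08  0.77  1.05] 0.0
     place 0 [-0.49  0.43 -0.16  2.02  0.1   0.64  0.99] 0.0
```

```bash
cat > s1.py <<'E'
from plan import *
az=np.radians(117.9);xs=np.array([np.cos(az),np.sin(az),0]);ys=np.cross([0,0,1],xs);k=np.array([0,0,1.])
t=np.radians(25)
G=np.array([.4797,-.2603,.0225])
def pk(h,G=G): return pose(G+h*k,-ys,np.sin(t)*xs-np.cos(t)*k)
if __name__=="__main__":
    for h in (.18,.05,0): print(h,pk(h)[:3,3].round(3));delta(pk(h))
E
python3 s1.py
python3 - <<'E'
from bench import r
import cv2
f=r.grab_frame("scene");cv2.imwrite("pics/scene2.png",f["color"][:,:,::-1])
E
```

```text
0.18 [ 0.51  -0.318  0.343]
dp tool mm [-99.9 266.7 255.3] scaled [-0.832  2.222  2.128] rows@45mm 8.5 | rot deg [ 72.59   9.74 -42.37] scaled [ 0.605  0.081 -0.353]
0.05 [ 0.51  -0.318  0.213]
dp tool mm [-99.9 165.7 337.2] scaled [-0.833  1.381  2.81 ] rows@45mm 8.6 | rot deg [ 72.59   9.74 -42.37] scaled [ 0.605  0.081 -0.353]
0 [ 0.51  -0.318  0.163]
dp tool mm [-99.9 126.9 368.7] scaled [-0.833  1.057  3.073] rows@45mm 8.9 | rot deg [ 72.59   9.74 -42.37] scaled [ 0.605  0.081 -0.353]
```

View pics/scene2.png

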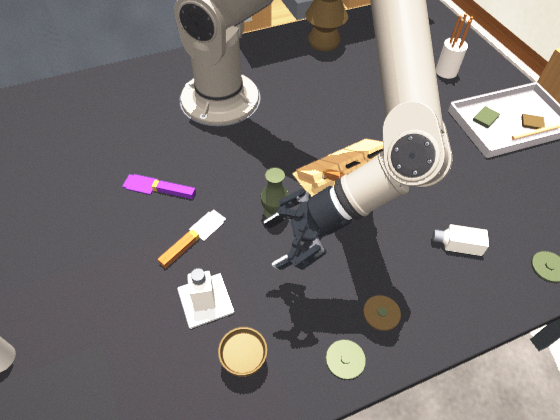

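Request:
apply_moves --dp '[[0,0.26,-0.21],[0,0.26,-0.21],[0,0.26,-0.21],[0,0,0],[0,0,0],[0,0,0],[0,0,0],[0,0,0],[0,0,0],[0,0,0],[0,0,0],[0,0,0],[0,0,0],[0,0,0],[0,0,0]]' --twist '[[0,0,0],[0,0,0],[0,0,0],[0.055,0.0074,-0.032],[0.055,0.0074,-0.032],[0.055,0.0074,-0.032],[0.055,0.0074,-0.032],[0.055,0.0074,-0.032],[0.055,0.0074,-0.032],[0.055,0.0074,-0.032],[0.055,0.0074,-0.032],[0.055,0.0074,-0.032],[0.055,0.0074,-0.032],[0.055,0.0074,-0.032],[0,0,0]]' --jaw '[0,0,0,0,0,0,0,0,0,0,0,0,0,0,0]'

```text
clock: 13.95
tcp_pos: [0.6781, -0.0042, 0.4043]
orientation: [-2.594, -0.628, 0.166]
contact_force: [-0.0, 0.1, -0.8]
grip_width: 0.0857
```

```bash
python3 log.py; python3 s1.py
```

```text
t 13.95 q [-0.14   0.565  0.224  1.476 -0.531  1.417  0.706] p [ 0.6781 -0.0042  0.4043] 
x [ 0.888  0.459 -0.008] z [-0.22   0.41  -0.885] F [-0.   0.1 -0.8] w 0.0857
0.18 [ 0.51  -0.318  0.343]
dp tool mm [-292.7  208.5  -37.1] scaled [-2.439  1.738 -0.309] rows@45mm 8.0 | rot deg [-2.7   0.18 -0.73] scaled [-0.023  0.002 -0.006]
0.05 [ 0.51  -0.318  0.213]
dp tool mm [-291.6  268.9   78. ] scaled [-2.43   2.241  0.65 ] rows@45mm 9.0 | rot deg [-2.7   0.18 -0.73] scaled [-0.023  0.002 -0.006]
0 [ 0.51  -0.318  0.163]
dp tool mm [-291.2  292.2  122.3] scaled [-2.426  2.435  1.019] rows@45mm 9.6 | rot deg [-2.7   0.18 -0.73] scaled [-0.023  0.002 -0.006]
```

Request:
apply_moves --dp '[[0,0,0],[-0.27,0.19,-0.034],[-0.27,0.19,-0.034],[-0.27,0.19,-0.034],[-0.27,0.19,-0.034],[-0.27,0.19,-0.034],[-0.27,0.19,-0.034],[-0.27,0.19,-0.034],[-0.27,0.19,-0.034],[-0.27,0.19,-0.034],[0,0,0]]' --twist '[[-0.023,0,-0.006],[0,0,0],[0,0,0],[0,0,0],[0,0,0],[0,0,0],[0,0,0],[0,0,0],[0,0,0],[0,0,0],[0,0,0]]' --jaw '[0,0,0,0,0,0,0,0,0,0,0]'

```text
clock: 15.05
tcp_pos: [0.4995, -0.3334, 0.3484]
orientation: [-2.678, -0.628, 0.185]
contact_force: [-0.9, -1.2, 0.2]
grip_width: 0.0854
```

```bash
python3 log.py; python3 s1.py
python3 - <<'E'
from plan import *
A=tool(r.get_obs());f=r.grab_frame("wrist");cv2.imwrite("pics/w2.png",f["color"][:,:,::-1])
C=cloud(f,A@f["hand_eye"]);hsv=cv2.cvtColor(f["color"],cv2.COLOR_RGB2HSV)
m=(C[...,0]>.38)&(C[...,0]<.55)&(C[...,1]>-.35)&(C[...,1]<-.17)&(C[...,2]>.012)&(C[...,2]<.03)
P=C[m];print(len(P),cv2.minAreaRect((P[:,:2]*1000).astype(np.float32)),np.median(P[:,2]))
E
```

```text
t 15.05 q [ 0.266  0.535  0.374  1.686 -0.343  1.358  1.231] p [ 0.4995 -0.3334  0.3484] 
x [ 0.891  0.451 -0.04 ] z [-0.211  0.335 -0.918] F [-0.9 -1.2  0.2] w 0.0854
0.18 [ 0.51  -0.318  0.343]
dp tool mm [16.8 -6.1  8.1] scaled [ 0.14  -0.051  0.068] rows@45mm 0.4 | rot deg [ 1.74  1.67 -1.9 ] scaled [ 0.014  0.014 -0.016]
0.05 [ 0.51  -0.318  0.213]
dp tool mm [ 22.   45.2 127.5] scaled [0.183 0.376 1.062] rows@45mm 3.0 | rot deg [ 1.74  1.67 -1.9 ] scaled [ 0.014  0.014 -0.016]
0 [ 0.51  -0.318  0.163]
dp tool mm [ 24.   64.9 173.4] scaled [0.2   0.541 1.445] rows@45mm 4.1 | rot deg [ 1.74  1.67 -1.9 ] scaled [ 0.014  0.014 -0.016]
2583 ((478.05194091796875, -259.5396728515625), (24.114486694335938, 109.00305938720703), 27.47999382019043) 0.019677782130431642
```

View pics/w2.png

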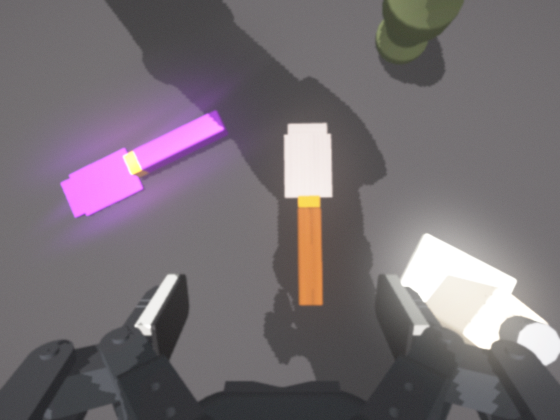

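The wrist view shows the orange scraper at (310,215) centred between the fingers, and the purple look-alike at (150,165). The scraper pose agrees with the earlier measurement.

Request:
apply_moves --dp '[[0,0,0],[0.1,0.12,0.3],[0.04,0.12,0.35],[0.02,0.12,0.35],[0,0,0]]' --twist '[[0.014,0.014,-0.016],[0,0,0],[0,0,0],[0,0,0],[0,0,0]]' --jaw '[0,0,0,0,0]'

```text
clock: 15.6
tcp_pos: [0.5155, -0.3081, 0.2186]
orientation: [-2.642, -0.661, 0.146]
contact_force: [-0.2, 0.8, 0.2]
grip_width: 0.0854
```

```bash
sed -i 's/117.9/117.6/;s/\[.4797,-.2603,.0225\]/[.4785,-.260,.0225]/' s1.py; python3 log.py; python3 s1.py
```

```text
t 15.6 q [ 0.281  0.696  0.301  1.754 -0.442  1.145  1.314] p [ 0.5155 -0.3081  0.2186] 
x [ 0.882  0.471 -0.002] z [-0.197  0.365 -0.91 ] F [-0.2  0.8  0.2] w 0.0854
0.18 [ 0.509 -0.318  0.343]
dp tool mm [ -10.8  -46.5 -115.2] scaled [-0.09  -0.387 -0.96 ] rows@45mm 2.8 | rot deg [0.49 0.31 0.44] scaled [0.004 0.003 0.004]
0.05 [ 0.509 -0.318  0.213]
dp tool mm [-10.6   7.4   3.1] scaled [-0.088  0.062  0.026] rows@45mm 0.3 | rot deg [0.49 0.31 0.44] scaled [0.004 0.003 0.004]
0 [ 0.509 -0.318  0.163]
dp tool mm [-10.5  28.2  48.6] scaled [-0.088  0.235  0.405] rows@45mm 1.3 | rot deg [0.49 0.31 0.44] scaled [0.004 0.003 0.004]
```

Request:
apply_moves --dp '[[-0.088,0.06,0.026],[0,0.09,0.19],[0,0.05,0.13],[0,0,0]]' --twist '[[0.004,0.003,0.004],[0,0,0],[0,0,0],[0,0,0]]' --jaw '[0,0,0,0]'

```text
clock: 16.0
tcp_pos: [0.5094, -0.3195, 0.1751]
orientation: [-2.643, -0.647, 0.14]
contact_force: [0.2, 0.1, -0.1]
grip_width: 0.0848
```

```bash
python3 log.py; python3 s1.py|tail -1
```

```text
t 16.0 q [ 0.312  0.761  0.287  1.759 -0.467  1.083  1.354] p [ 0.5094 -0.3195  0.1751] 
x [0.887 0.462 0.001] z [-0.191  0.369 -0.909] F [ 0.2  0.1 -0.1] w 0.0848
dp tool mm [ 0.2  3.6 11.9] scaled [0.001 0.03  0.099] rows@45mm 0.3 | rot deg [ 0.41 -0.09 -0.08] scaled [ 0.003 -0.001 -0.001]
```

Request:
apply_moves --dp '[[0,0.03,0.09],[0,0,0],[0,0,0],[0,0,0],[0,0,0],[0,0,0],[0,0,0],[0,0,0],[0,0,0],[0,0,0]]' --twist '[[0.003,0,0],[0,0,0],[0,0,0],[0,0,0],[0,0,0],[0,0,0],[0,0,0],[0,0,0],[0,0,0],[0,0,0]]' --jaw '[0,80,140,170,255,255,255,255,255,255]' --grip_force 100

```text
clock: 17.0
tcp_pos: [0.5101, -0.3205, 0.1681]
orientation: [-2.643, -0.646, 0.135]
contact_force: [-0.3, -0.1, -0.9]
grip_width: 0.021
```

```bash
python3 log.py; python3 s1.py|tail -1
```

```text
t 17.0 q [ 0.317  0.772  0.283  1.757 -0.473  1.073  1.361] p [ 0.5101 -0.3205  0.1681] 
x [0.888 0.461 0.004] z [-0.188  0.371 -0.909] F [-0.3 -0.1 -0.9] w 0.021
dp tool mm [-0.  -0.4  6.1] scaled [-0.    -0.003  0.051] rows@45mm 0.1 | rot deg [ 0.41 -0.3  -0.06] scaled [ 0.003 -0.002 -0.   ]
```

Request:
apply_moves --dp '[[0,0,0],[0,0,0],[0,0,0],[0,0.015,0.05],[0,0.006,0.02],[0,0,0],[0,0,0],[0,0,0],[0,0,0],[0,0,0],[0,0,0],[0,0,0]]' --twist '[[0,0,0],[0,0,0],[0,0,0],[0.003,0,0],[0,0,0],[0,0,0],[0,0,0],[0,0,0],[0,0,0],[0,0,0],[0,0,0],[0,0,0]]' --jaw '[140,140,140,140,140,140,255,255,255,255,255,255]' --grip_force 80

```text
clock: 18.2
tcp_pos: [0.5097, -0.3201, 0.1606]
orientation: [-2.635, -0.643, 0.136]
contact_force: [-0.2, 0.3, 3.3]
grip_width: 0.0223
```

```bash
python3 log.py; python3 s1.py|tail -1
```

```text
t 18.2 q [ 0.322  0.784  0.278  1.756 -0.479  1.07   1.366] p [ 0.5097 -0.3201  0.1606] 
x [0.888 0.46  0.005] z [-0.191  0.378 -0.906] F [-0.2  0.3  3.3] w 0.0223
dp tool mm [ 0.2 -3.  -1. ] scaled [ 0.002 -0.025 -0.008] rows@45mm 0.1 | rot deg [-0.08 -0.35 -0.07] scaled [-0.001 -0.003 -0.001]
```

Request:
apply_moves --dp '[[0,-0.05,-0.11],[0,-0.1,-0.22],[0,-0.1,-0.22],[0,-0.1,-0.22],[0,-0.1,-0.22],[0,-0.1,-0.22],[0,-0.1,-0.22],[0,-0.1,-0.22],[0,-0.1,-0.22],[0,0,0]]' --twist '[[0,0,0],[0,0,0],[0,0,0],[0,0,0],[0,0,0],[0,0,0],[0,0,0],[0,0,0],[0,0,0],[0,0,0]]' --jaw '[255,255,255,255,255,255,255,255,255,255]'

```text
clock: 19.2
tcp_pos: [0.5079, -0.3227, 0.4209]
orientation: [-2.637, -0.642, 0.139]
contact_force: [0.4, 0.3, -1.4]
grip_width: 0.0224
```

```bash
cat > s2.py <<'E'
from plan import *
from b2 import mk
A0=mk([.5097,-.3201,.1606],[.888,.46,.005],[-.191,.378,-.906])
az=np.radians(117.39)
S0=mk([.4788,-.2598,.010],[np.cos(az),np.sin(az),0],[0,0,1])
ST=np.linalg.inv(A0)@S0
b=np.radians(187.55);c,s=np.cos(np.radians(35)),np.sin(np.radians(35));i=np.array([np.cos(b),np.sin(b),0]);k=np.array([0,0,1.])
X=c*i-s*k;Z=s*i+c*k;Y=np.cross(Z,X);O=np.array([.4311,.2853,.064])
W=np.eye(4);W[:3,:3]=np.c_[X,Y,Z];W[:3,3]=O
SH=np.eye(4);SH[:3,3]=[.055,0,-.010]   # shoulder in scraper_grip frame
def target(out,dy=0,dz=.002):
    H=np.eye(4);H[:3,3]=[-out,dy,dz]
    return W@H@np.linalg.inv(SH)@np.linalg.inv(ST)
def now():
    return np.linalg.inv(W)@tool(r.get_obs())@ST@SH
if __name__=="__main__":
    import sys
    for o in map(float,sys.argv[1:]): T=target(o);print(o,T[:3,3].round(3));delta(T)
    n=now();print("shoulder in slot mm",(n[:3,3]*1000).round(1),"rot",np.degrees(Ro.from_matrix(n[:3,:3]).as_rotvec()).round(2))
E
sed -i 's/^now=/if __name__=="__main__":\n  now=/;s/^print("bottle/  print("bottle/' b2.py
python3 log.py; python3 s2.py .13 .1
python3 - <<'E'
from plan import *
A=tool(r.get_obs());f=r.grab_frame("wrist");cv2.imwrite("pics/w3.png",f["color"][:,:,::-1])
f=r.grab_frame("scene");cv2.imwrite("pics/scene3.png",f["color"][:,:,::-1])
E
```

```text
t 19.2 q [ 0.258  0.465  0.37   1.615 -0.358  1.499  1.202] p [ 0.5079 -0.3227  0.4209] 
x [0.888 0.459 0.002] z [-0.192  0.376 -0.906] F [ 0.4  0.3 -1.4] w 0.0224
0.13 [0.544 0.3   0.342]
dp tool mm [ 317.7 -452.8  298.7] scaled [ 2.647 -3.773  2.489] rows@45mm 14.0 | rot deg [-30.17  -9.25 -70.75] scaled [-0.251 -0.077 -0.59 ]
0.1 [0.52  0.297 0.325]
dp tool mm [ 294.5 -453.1  317.8] scaled [ 2.454 -3.776  2.648] rows@45mm 13.9 | rot deg [-30.17  -9.25 -70.75] scaled [-0.251 -0.077 -0.59 ]
shoulder in slot mm [-75.4 497.5 186.7] rot [ 21.58 -30.5  -67.86]
```

View pics/w3.png

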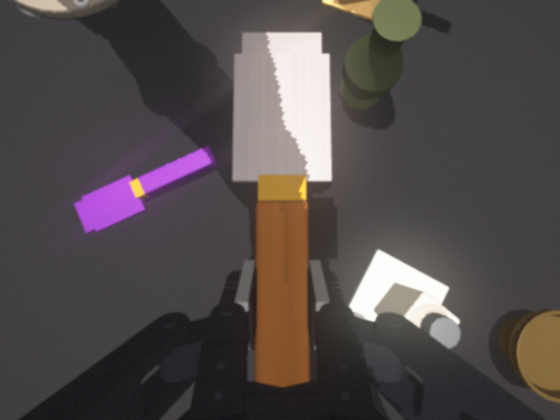

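View pics/scene3.png

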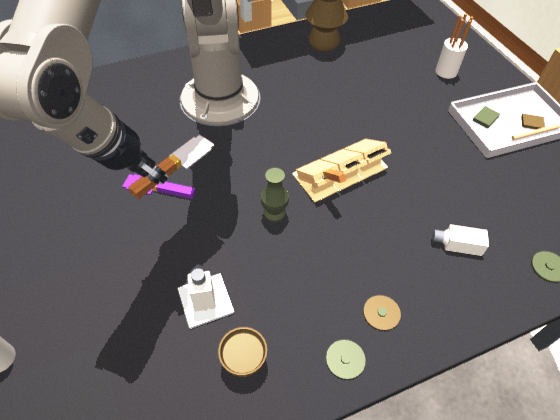

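The scraper is held squarely, handle (282,290) and blade (282,110) in the wrist view. Vase, bottle and bowl are untouched. Measuring the scraper in the tool frame.

```bash
cat > meas.py <<'E'
from s2 import *
def scr():
    f=r.grab_frame("wrist");C=cloud(f,f["hand_eye"]);hsv=cv2.cvtColor(f["color"],cv2.COLOR_RGB2HSV)
    n=0
    S=C@ST[:3,:3]-ST[:3,3]@ST[:3,:3]   # into predicted scraper frame
    m=(abs(S[...,1])<.04)&(S[...,0]>.058)&(S[...,0]<.145)&(S[...,2]>-.03)&(S[...,2]<.02)&(f["z_map"]>0)
    P=S[m];c=P.mean(0);w=np.linalg.svd(P-c)[2][2];w*=np.sign(w[2]);print("blade n",len(P),"normal in scraper frame",w.round(3),"c",(c*1000).round(1),"expect z -6")
    rc=cv2.minAreaRect((P[:,:2]*1000).astype(np.float32));print("blade rect",rc)
    m=(abs(S[...,1])<.02)&(S[...,0]>.0)&(S[...,0]<.054)&(S[...,2]>.005)&(S[...,2]<.02)&(hsv[...,1]>120)
    P=S[m];c=P.mean(0);w=np.linalg.svd(P-c)[2];print("handle",len(P),"normal",w[2].round(3),"c",(c*1000).round(1),"expect z 10; y range",np.percentile(P[:,1],[2,98]).round(4),"axis",w[0].round(3), "rect",cv2.minAreaRect((P[:,:2]*1000).astype(np.float32)))
scr()
E
python3 meas.py
```

```text
blade n 13167 normal in scraper frame [0.001 0.002 1.   ] c [94.3  0.4 -6. ] expect z -6
blade rect ((96.36515808105469, 0.3679370880126953), (76.72810363769531, 50.14344024658203), 0.021418089047074318)
handle 6126 normal [0.038 0.002 0.999] c [26.   0.2  9.6] expect z 10; y range [-0.0108  0.0113] axis [-0.999 -0.002  0.038] rect ((26.99441146850586, 0.18880844116210938), (24.098594665527344, 53.945709228515625), 89.9432373046875)
```

Request:
apply_moves --dp '[[0,0,0],[0,0,0],[0,0,0],[0,0,0],[0,0,0],[0,0,0],[0,0,0],[0,0,0],[0,0,0],[0,0,0],[0,0,0]]' --twist '[[-0.012,-0.004,-0.028],[-0.025,-0.0077,-0.059],[-0.025,-0.0077,-0.059],[-0.025,-0.0077,-0.059],[-0.025,-0.0077,-0.059],[-0.025,-0.0077,-0.059],[-0.025,-0.0077,-0.059],[-0.025,-0.0077,-0.059],[-0.025,-0.0077,-0.059],[-0.025,-0.0077,-0.059],[0,0,0]]' --jaw '[255,255,255,255,255,255,255,255,255,255,255]'

```text
clock: 20.45
tcp_pos: [0.5027, -0.3164, 0.3943]
orientation: [2.045, 2.306, 0.175]
contact_force: [-0.9, -0.5, -1.6]
grip_width: 0.0224
```

```bash
python3 log.py; python3 s2.py .16
```

```text
t 20.45 q [ 0.375  0.338  0.134  1.801 -0.178  0.934  2.292] p [ 0.5027 -0.3164  0.3943] 
x [-0.122  0.992  0.035] z [ 0.116  0.049 -0.992] F [-0.9 -0.5 -1.6] w 0.0224
0.16 [0.568 0.303 0.359]
dp tool mm [605.4 132.7  72.4] scaled [5.045 1.106 0.604] rows@45mm 13.9 | rot deg [-2.99 -1.63 -0.97] scaled [-0.025 -0.014 -0.008]
shoulder in slot mm [-52.  599.2 121.3] rot [-1.07 -2.99 -1.55]
```

Request:
apply_moves --dp '[[0,0.25,-0.3],[0.1,0.25,-0.3],[0.35,0.05,0],[0.38,0.05,0],[0.38,0.03,0],[0.38,0.03,0],[0.38,0.03,0],[0.38,0.03,0],[0.38,0.03,0],[0.38,0.03,0],[0.38,0.03,0],[0.38,0.03,0],[0.38,0.03,0],[0.3,0,0],[0,0,0]]' --twist '[[-0.025,-0.014,-0.008],[0,0,0],[0,0,0],[0,0,0],[0,0,0],[0,0,0],[0,0,0],[0,0,0],[0,0,0],[0,0,0],[0,0,0],[0,0,0],[0,0,0],[0,0,0],[0,0,0]]' --jaw '[255,255,255,255,255,255,255,255,255,255,255,255,255,255,255]'

```text
clock: 21.95
tcp_pos: [0.5347, 0.2564, 0.47]
orientation: [2.089, 2.245, 0.142]
contact_force: [-0.2, -1.1, -0.5]
grip_width: 0.022
```

```bash
python3 log.py; python3 s2.py .16 .10
```

```text
t 21.95 q [-0.439  0.266 -0.154  1.712  0.101  1.061  1.013] p [0.5347 0.2564 0.47  ] 
x [-0.072  0.997  0.011] z [ 0.115  0.019 -0.993] F [-0.2 -1.1 -0.5] w 0.022
0.16 [0.568 0.303 0.359]
dp tool mm [ 43.   23.8 114.6] scaled [0.358 0.198 0.955] rows@45mm 2.8 | rot deg [-3.25  0.12 -3.58] scaled [-0.027  0.001 -0.03 ]
0.1 [0.52  0.297 0.325]
dp tool mm [ 39.7 -28.9 143.1] scaled [ 0.331 -0.241  1.192] rows@45mm 3.4 | rot deg [-3.25  0.12 -3.58] scaled [-0.027  0.001 -0.03 ]
shoulder in slot mm [-182.2   39.3  122.5] rot [ 1.62 -3.27 -3.17]
```

Request:
apply_moves --dp '[[0,0,0],[0.3,0.12,0.2],[0.1,0.05,0.3],[0,0.05,0.3],[0,0,0.1],[0,0,0]]' --twist '[[-0.027,0,-0.03],[0,0,0],[0,0,0],[0,0,0],[0,0,0],[0,0,0]]' --jaw '[255,255,255,255,255,255]'

```text
clock: 22.55
tcp_pos: [0.5724, 0.31, 0.3588]
orientation: [2.006, 2.264, 0.175]
contact_force: [-0.4, 0.0, -0.4]
grip_width: 0.0226
```

```bash
python3 log.py; python3 s2.py .16 .10;python3 - <<'E'
from plan import *
A=tool(r.get_obs());f=r.grab_frame("wrist");cv2.imwrite("pics/w4.png",f["color"][:,:,::-1]);np.savez("pics/w4.npz",A=A,**f)
f=r.grab_frame("scene");cv2.imwrite("pics/scene4.png",f["color"][:,:,::-1]);np.savez("pics/scene4.npz",**f)
E
```

```text
t 22.55 q [-0.502  0.453 -0.147  1.711  0.197  0.854  0.941] p [0.5724 0.31   0.3588] 
x [-0.12   0.993 -0.007] z [ 0.159  0.012 -0.987] F [-0.4  0.  -0.4] w 0.0226
0.16 [0.568 0.303 0.359]
dp tool mm [-6.3 -4.8 -1.3] scaled [-0.053 -0.04  -0.011] rows@45mm 0.2 | rot deg [-0.75  0.74 -0.73] scaled [-0.006  0.006 -0.006]
0.1 [0.52  0.297 0.325]
dp tool mm [ -6.7 -58.8  24.8] scaled [-0.056 -0.49   0.207] rows@45mm 1.4 | rot deg [-0.75  0.74 -0.73] scaled [-0.006  0.006 -0.006]
shoulder in slot mm [-161.7   -4.2    0.3] rot [ 0.98 -0.75 -0.34]
```

View pics/w4.png

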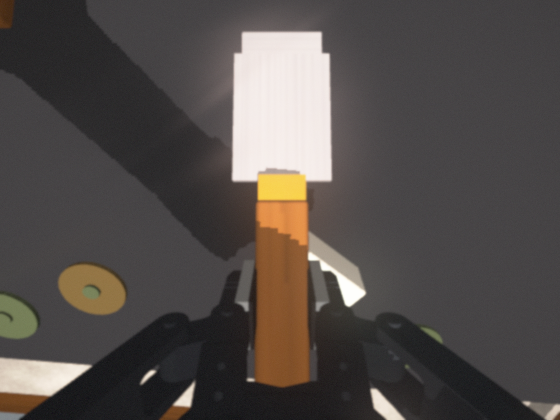

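View pics/scene4.png

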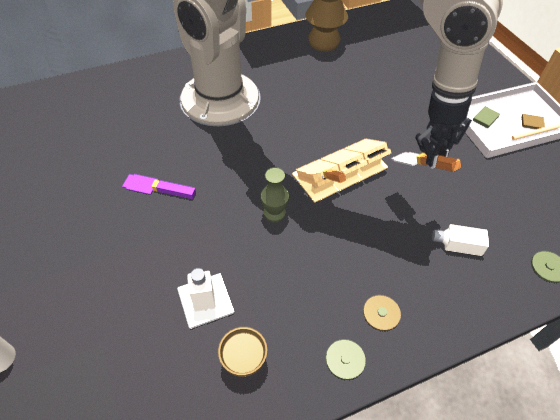

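Run:
```python
from s2 import *
A=tool(r.get_obs());T=A@ST@SH
for n in ("scene","top"):
    f=r.grab_frame(n);C=cloud(f);cv2.imwrite(f"pics/{n}5.png",f["color"][:,:,::-1]);np.savez(f"pics/{n}5.npz",**f)
    S=(C-T[:3,3])@T[:3,:3]
    m=(abs(S[...,1])<.035)&(S[...,0]>.004)&(S[...,0]<.09)&(abs(S[...,2])<.012)&(f["z_map"]>0)
    P=S[m];print(n,"blade",len(P),(np.median(P,0)*1000).round(1) if len(P) else "")
    if len(P)>30:
        rc=cv2.minAreaRect((P[:,:2]*1000).astype(np.float32));print(rc)
        c=P.mean(0);print("n",np.linalg.svd(P-c)[2][2].round(3),"z",np.median(P[:,2]))
    m=(abs(S[...,1])<.02)&(S[...,0]>-.12)&(S[...,0]<-.002)&(abs(S[...,2]-.012)<.016)&(f["z_map"]>0)
    P=S[m];print(" handle",len(P),P.min(0).round(4) if len(P) else "",P.max(0).round(4) if len(P) else "")
    # rack in slot frame: roof + mouth from this view (fresh cloud) and ledge
    Q=(C-W[:3,3])@W[:3,:3]
    m=(Q[...,0]>.003)&(Q[...,0]<.08)&(Q[...,1]>-.05)&(Q[...,1]<.2)&(abs(Q[...,2]-.018)<.006)
    P=Q[m];print(" roof z",np.median(P[:,2]).round(4),len(P))
    for x0,x1 in ((.005,.03),(.03,.06)):
        q=P[(P[:,0]>x0)&(P[:,0]<x1)];print("  y hist edges",q[:,1].min().round(4) if len(q) else "",q[:,1].max().round(4) if len(q) else "")
```

```text
scene blade 217 [44.6  7.9  3.6]
((42.184444427490234, 0.7180404663085938), (52.34796142578125, 75.22240447998047), 88.8818359375)
n [0.007 0.022 1.   ] z 0.0035965586798243966
 handle 484 [-0.1142 -0.0174 -0.0002] [-0.0028  0.0199  0.028 ]
 roof z 0.0174 813
  y hist edges -0.0367 0.1915
  y hist edges -0.0362 0.1914
top blade 809 [39.2 -0.2  4.6]
((40.9013671875, -1.0578460693359375), (51.498619079589844, 73.96263122558594), 89.62005615234375)
n [-0.006 -0.006 -1.   ] z 0.004550572857785261
 handle 552 [-0.1128 -0.0185  0.0004] [-0.002   0.0185  0.0271]
 roof z 0.0177 2930
  y hist edges -0.037 0.1899
  y hist edges -0.0367 0.1899
```

View pics/top5.png

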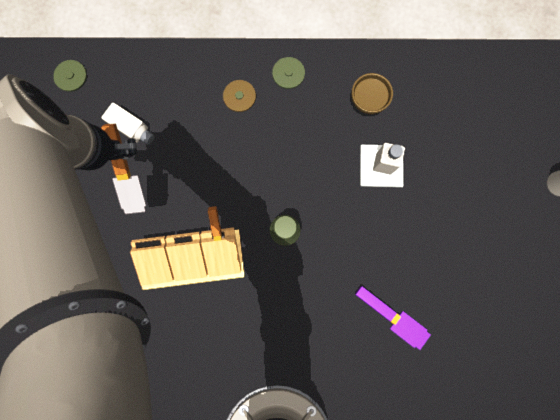

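Top view shows the blade at (128,194) aimed at the left (wide) slot at (148,243). Cross-checking blade and rack in both cameras puts the slot lateral offset within 0.5 mm.

Request:
apply_moves --dp '[[-0.05,-0.04,-0.01],[0,-0.15,0.07],[0,-0.15,0.07],[0,-0.12,0.06],[0,0,0]]' --twist '[[-0.006,0.006,-0.006],[0,0,0],[0,0,0],[0,0,0],[0,0,0]]' --jaw '[255,255,255,255,255]'

```text
clock: 23.25
tcp_pos: [0.5231, 0.2954, 0.3384]
orientation: [1.984, 2.269, 0.236]
contact_force: [-0.4, 0.4, -1.2]
grip_width: 0.0225
```

```bash
sed -i 's/dz=.002/dz=.0015/' s2.py; python3 log.py; python3 s2.py .09
```

```text
t 23.25 q [-0.517  0.392 -0.154  1.864  0.217  0.724  0.899] p [0.5231 0.2954 0.3384] 
x [-0.135  0.991  0.014] z [ 0.19   0.04  -0.981] F [-0.4  0.4 -1.2] w 0.0225
0.09 [0.512 0.296 0.319]
dp tool mm [  1.5 -14.8  17. ] scaled [ 0.013 -0.123  0.142] rows@45mm 0.5 | rot deg [ 1.24 -0.56 -0.07] scaled [ 0.01  -0.005 -0.001]
shoulder in slot mm [-113.9   -0.2    8.5] rot [-0.48  1.24 -0.3 ]
```

Request:
apply_moves --dp '[[0.013,-0.06,0.08],[0,-0.03,0.05],[0,0,0]]' --twist '[[0.01,-0.005,0],[0,0,0],[0,0,0]]' --jaw '[255,255,255]'

```text
clock: 23.55
tcp_pos: [0.5162, 0.2957, 0.3231]
orientation: [1.991, 2.272, 0.208]
contact_force: [-0.6, 0.3, -0.8]
grip_width: 0.0222
```

```bash
python3 log.py; python3 s2.py .09 .07
```

```text
t 23.55 q [-0.527  0.406 -0.151  1.883  0.223  0.712  0.883] p [0.5162 0.2957 0.3231] 
x [-0.132  0.991  0.005] z [ 0.175  0.028 -0.984] F [-0.6  0.3 -0.8] w 0.0222
0.09 [0.512 0.296 0.319]
dp tool mm [ 0.5 -5.1  3.5] scaled [ 0.005 -0.042  0.029] rows@45mm 0.1 | rot deg [ 0.27 -0.04 -0.14] scaled [ 0.002 -0.    -0.001]
0.07 [0.495 0.294 0.307]
dp tool mm [  0.5 -23.2  11.8] scaled [ 0.004 -0.194  0.099] rows@45mm 0.6 | rot deg [ 0.27 -0.04 -0.14] scaled [ 0.002 -0.    -0.001]
shoulder in slot mm [-96.8   0.3   1.9] rot [ 0.02  0.27 -0.15]
```

Request:
apply_moves --dp '[[0.004,-0.1,0.05],[0,-0.1,0.05],[0,0,0]]' --twist '[[0.002,0,-0.001],[0,0,0],[0,0,0]]' --jaw '[255,255,255]'

```text
clock: 23.85
tcp_pos: [0.4937, 0.2933, 0.3058]
orientation: [1.991, 2.276, 0.204]
contact_force: [-0.2, 0.6, -1.5]
grip_width: 0.0224
```

```bash
python3 log.py; python3 s2.py .05
python3 - <<'E'
from bench import r
import cv2
f=r.grab_frame("scene");a=cv2.resize(f["color"][110:200,290:480],None,fx=4,fy=4,interpolation=2);cv2.imwrite("pics/c7.png",a[:,:,::-1])
E
```

```text
t 23.85 q [-0.546  0.4   -0.151  1.942  0.235  0.665  0.848] p [0.4937 0.2933 0.3058] 
x [-0.133  0.991  0.005] z [ 0.171  0.028 -0.985] F [-0.2  0.6 -1.5] w 0.0224
0.05 [0.479 0.291 0.296]
dp tool mm [ -0.  -16.1   7.2] scaled [-0.    -0.134  0.06 ] rows@45mm 0.4 | rot deg [ 0.04 -0.06 -0.05] scaled [ 0. -0. -0.]
shoulder in slot mm [-67.7  -0.2   1.2] rot [-0.03  0.04 -0.07]
```

View pics/c7.png

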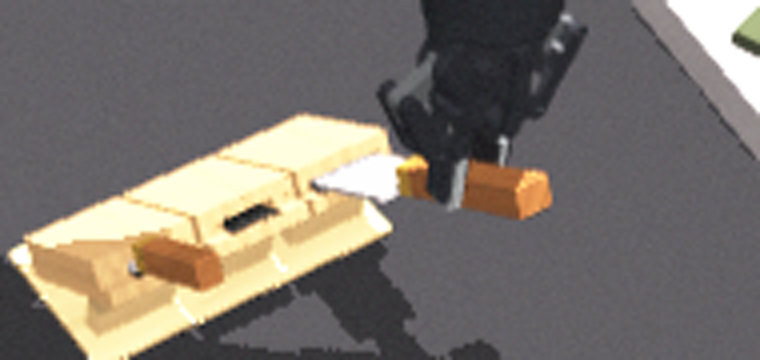

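The tip is entering the wide slot at crop (320,185) with no contact force. Continuing.

Request:
apply_moves --dp '[[0,-0.1,0.047],[0,-0.1,0.047],[0,0,0]]' --twist '[[0,0,0],[0,0,0],[0,0,0]]' --jaw '[255,255,255]'

```text
clock: 24.2
tcp_pos: [0.4727, 0.2908, 0.2911]
orientation: [1.99, 2.275, 0.209]
contact_force: [0.0, 0.2, -1.1]
grip_width: 0.0224
```

```bash
python3 log.py; python3 s2.py .02 0
```

```text
t 24.2 q [-0.57   0.393 -0.145  1.998  0.253  0.616  0.807] p [0.4727 0.2908 0.2911] 
x [-0.133  0.991  0.006] z [ 0.174  0.03  -0.984] F [ 0.   0.2 -1.1] w 0.0224
0.02 [0.455 0.288 0.279]
dp tool mm [ -0.3 -19.9   9. ] scaled [-0.003 -0.166  0.075] rows@45mm 0.5 | rot deg [ 0.22 -0.13 -0.07] scaled [ 0.002 -0.001 -0.001]
0.0 [0.439 0.286 0.267]
dp tool mm [ -0.4 -38.1  17.4] scaled [-0.003 -0.317  0.145] rows@45mm 0.9 | rot deg [ 0.22 -0.13 -0.07] scaled [ 0.002 -0.001 -0.001]
shoulder in slot mm [-42.5  -0.8   0.8] rot [-0.09  0.22 -0.12]
```

Request:
apply_moves --dp '[[-0.003,-0.09,0.037],[0,-0.09,0.04],[0,0,0]]' --twist '[[0.002,-0.001,-0.001],[0,0,0],[0,0,0]]' --jaw '[255,255,255]'

```text
clock: 24.5
tcp_pos: [0.4523, 0.2879, 0.2777]
orientation: [1.989, 2.278, 0.203]
contact_force: [-0.6, -0.4, -1.6]
grip_width: 0.0222
```

```bash
python3 log.py; python3 s2.py 0 -0.003
```

```text
t 24.5 q [-0.593  0.388 -0.141  2.048  0.268  0.577  0.77 ] p [0.4523 0.2879 0.2777] 
x [-0.135  0.991  0.004] z [ 0.171  0.028 -0.985] F [-0.6 -0.4 -1.6] w 0.0222
0.0 [0.439 0.286 0.267]
dp tool mm [ -0.1 -15.4   7.9] scaled [-0.001 -0.129  0.066] rows@45mm 0.4 | rot deg [ 0.03 -0.03  0.05] scaled [ 0. -0.  0.]
-0.003 [0.436 0.286 0.265]
dp tool mm [ -0.1 -18.2   9.2] scaled [-0.001 -0.151  0.077] rows@45mm 0.5 | rot deg [ 0.03 -0.03  0.05] scaled [ 0. -0.  0.]
shoulder in slot mm [-17.4  -0.2   2.1] rot [-0.05  0.03  0.03]
```

Request:
apply_moves --dp '[[0,-0.06,0.032],[0,-0.05,0.025],[0,0,0]]' --twist '[[0,0,0],[0,0,0],[0,0,0]]' --jaw '[255,255,255]'

```text
clock: 24.8
tcp_pos: [0.4398, 0.2863, 0.2681]
orientation: [1.989, 2.277, 0.204]
contact_force: [-0.4, 0.6, -2.0]
grip_width: 0.0221
```

```bash
python3 log.py; python3 s2.py 0 -0.003
```

```text
t 24.8 q [-0.611  0.388 -0.135  2.08   0.282  0.547  0.742] p [0.4398 0.2863 0.2681] 
x [-0.135  0.991  0.005] z [ 0.172  0.028 -0.985] F [-0.4  0.6 -2. ] w 0.0221
0.0 [0.439 0.286 0.267]
dp tool mm [-0.2 -1.3  0.7] scaled [-0.001 -0.011  0.006] rows@45mm 0.0 | rot deg [ 0.06 -0.05  0.05] scaled [ 0.001 -0.     0.   ]
-0.003 [0.436 0.286 0.265]
dp tool mm [-0.2 -4.1  2. ] scaled [-0.001 -0.034  0.016] rows@45mm 0.1 | rot deg [ 0.06 -0.05  0.05] scaled [ 0.001 -0.     0.   ]
shoulder in slot mm [-1.7 -0.3  1.4] rot [-0.06  0.06  0.02]
```

Request:
apply_moves --dp '[[0,-0.022,0.011],[0,0,0]]' --twist '[[0,0,0],[0,0,0]]' --jaw '[255,255]'

```text
clock: 25.0
tcp_pos: [0.4377, 0.2862, 0.2665]
orientation: [1.988, 2.277, 0.206]
contact_force: [-0.2, -0.3, -0.9]
grip_width: 0.0221
```

Request:
apply_moves --dp '[[0,-0.022,0.011],[0,0,0]]' --twist '[[0,0,0],[0,0,0]]' --jaw '[255,255]'

```text
clock: 25.2
tcp_pos: [0.4372, 0.2861, 0.2661]
orientation: [1.988, 2.274, 0.213]
contact_force: [-0.1, 0.0, -2.1]
grip_width: 0.0224
```

```bash
python3 log.py; python3 s2.py -.003
python3 - <<'E'
from s2 import *
A=tool(r.get_obs());T=A@ST@SH
for n in ("scene","top"):
    f=r.grab_frame(n);C=cloud(f);np.savez(f"pics/{n}6.npz",**f)
    Q=(C-W[:3,3])@W[:3,:3]
    hsv=cv2.cvtColor(f["color"],cv2.COLOR_RGB2HSV)
    near=(abs(Q[...,1])<.02)&(Q[...,0]>-.13)&(Q[...,0]<.03)&(Q[...,2]>.01)&(Q[...,2]<.03)
    m=near&(hsv[...,0]<15)&(hsv[...,1]>150);P=Q[m]
    y=near&(hsv[...,0]>20)&(hsv[...,0]<32)&(hsv[...,1]>200);
    print(n,"orange",m.sum(),np.percentile(P[:,0],[1,99]).round(4) if len(P) else "","yellow",y.sum(),np.percentile(Q[y][:,0],[2,98]).round(4) if y.sum() else "")
    if n=="scene": cv2.imwrite("pics/c8.png",cv2.resize(f["color"][110:200,290:480],None,fx=4,fy=4,interpolation=2)[:,:,::-1])
    else: cv2.imwrite("pics/c9.png",cv2.resize(f["color"][190:290,100:260],None,fx=4,fy=4,interpolation=2)[:,:,::-1])
E
```

```text
t 25.2 q [-0.618  0.387 -0.131  2.088  0.289  0.534  0.73 ] p [0.4372 0.2861 0.2661] 
x [-0.134  0.991  0.007] z [ 0.177  0.031 -0.984] F [-0.1  0.  -2.1] w 0.0224
-0.003 [0.436 0.286 0.265]
dp tool mm [-0.3 -1.1  0.4] scaled [-0.003 -0.01   0.003] rows@45mm 0.0 | rot deg [ 0.4  -0.16 -0.02] scaled [ 0.003 -0.001 -0.   ]
shoulder in slot mm [ 0.7 -0.9  0.6] rot [-0.14  0.4  -0.09]
scene orange 144 [-0.1144 -0.017 ] yellow 0 
top orange 312 [-0.111  -0.0155] yellow 1 [-0.0069 -0.0069]
```

View pics/c8.png

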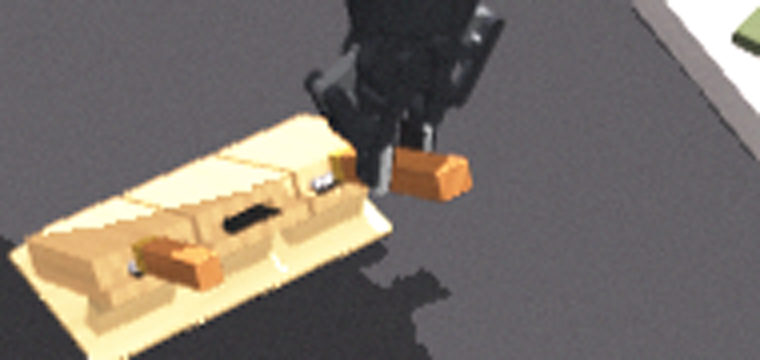

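Request:
apply_moves --dp '[[0,-0.03,0.015],[0,-0.03,0.015]]' --twist '[[0,0,0],[0,0,0]]' --jaw '[255,255]'

```text
clock: 25.5
tcp_pos: [0.4354, 0.2858, 0.2647]
orientation: [1.986, 2.268, 0.229]
contact_force: [5.3, -3.2, 12.3]
grip_width: 0.0221
```

```bash
python3 log.py; python3 s2.py -.003
python3 - <<'E'
from meas import *
E
```

```text
t 25.5 q [-0.627  0.385 -0.123  2.097  0.3    0.517  0.714] p [0.4354 0.2858 0.2647] 
x [-0.133  0.991  0.01 ] z [ 0.188  0.035 -0.982] F [ 5.3 -3.2 12.3] w 0.0221
-0.003 [0.436 0.286 0.265]
dp tool mm [-0.2  0.9 -0.6] scaled [-0.002  0.008 -0.005] rows@45mm 0.0 | rot deg [ 1.05 -0.35 -0.13] scaled [ 0.009 -0.003 -0.001]
shoulder in slot mm [ 1.1 -1.6 -0.9] rot [-0.26  1.05 -0.28]bash:  2416 Killed                     python3 - <<'E'
from meas import *
E
```

Contact of about 14 N with the shoulder estimated at +1 mm, so the handle has stopped against the holder. Releasing.

Request:
apply_moves --dp '[[0,0.004,-0.004],[0,0,0],[0,0,0],[0,0,0],[0,0,0],[0,0,0],[0,0,0]]' --twist '[[0,0,0],[0,0,0],[0,0,0],[0,0,0],[0,0,0],[0,0,0],[0,0,0]]' --jaw '[255,180,170,150,120,100,100]' --grip_force 20

```text
clock: 26.25
tcp_pos: [0.4343, 0.2859, 0.2645]
orientation: [1.986, 2.269, 0.225]
contact_force: [-0.1, 0.2, 0.4]
grip_width: 0.052
```

```bash
python3 log.py
python3 - <<'E'
from s2 import *
for n in ("scene","top"):
    f=r.grab_frame(n);C=cloud(f);np.savez(f"pics/{n}7.npz",**f)
    if n=="scene": cv2.imwrite("pics/c10.png",cv2.resize(f["color"][110:200,290:480],None,fx=4,fy=4,interpolation=2)[:,:,::-1])
    else: cv2.imwrite("pics/c11.png",cv2.resize(f["color"][190:290,100:260],None,fx=4,fy=4,interpolation=2)[:,:,::-1])
E
```

```text
t 26.25 q [-0.627  0.385 -0.125  2.098  0.299  0.518  0.715] p [0.4343 0.2859 0.2645] 
x [-0.133  0.991  0.01 ] z [ 0.185  0.035 -0.982] F [-0.1  0.2  0.4] w 0.052
```

View pics/c10.png

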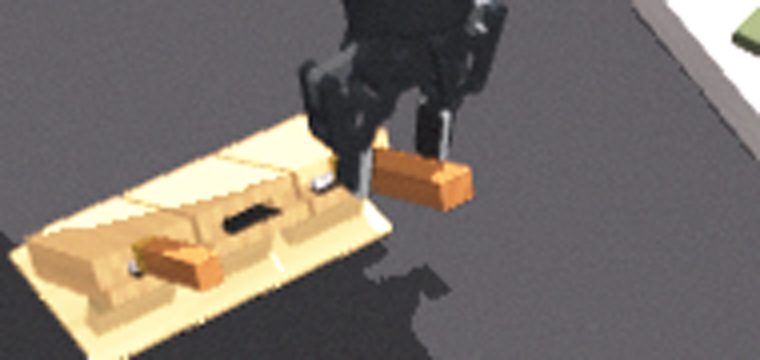

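Released; the handle at crop (420,180) rests in the holder. Retreating up.

Request:
apply_moves --dp '[[0,0,-0.1],[0,0,-0.25],[0,0,-0.35],[0,0,-0.35],[0,0,-0.35],[0,0,0]]' --twist '[[0,0,0],[0,0,0],[0,0,0],[0,0,0],[0,0,0],[0,0,0]]' --jaw '[100,100,100,100,100,100]'

```text
clock: 26.95
tcp_pos: [0.4009, 0.2797, 0.4389]
orientation: [1.986, 2.271, 0.224]
contact_force: [-0.0, 0.4, 0.5]
grip_width: 0.0519
```

```bash
cat > fin.py <<'E'
from s2 import *
for n in ("scene","top"):
    f=r.grab_frame(n);C=cloud(f)
    cv2.imwrite(f"pics/{n}8.png",f["color"][:,:,::-1])
    Q=(C-W[:3,3])@W[:3,:3];hsv=cv2.cvtColor(f["color"],cv2.COLOR_RGB2HSV)
    near=(abs(Q[...,1])<.025)&(Q[...,0]>-.13)&(Q[...,0]<.03)&(Q[...,2]>.002)&(Q[...,2]<.035)
    m=near&(hsv[...,0]<15)&(hsv[...,1]>150);P=Q[m];q=P[P[:,2]>.016]
    if len(q)>20:
        c=q.mean(0);w=np.linalg.svd(q-c)[2];print(n,"handle",len(P),"x",np.percentile(P[:,0],[1,99]).round(4),"top rect",cv2.minAreaRect((q[:,:2]*1000).astype(np.float32)),"ztop",np.median(q[:,2]).round(4),"n",w[2].round(3))
    m=(C[...,0]>.595)&(C[...,0]<.66)&(C[...,1]>-.285)&(C[...,1]<-.215)&(C[...,2]>.10)&(C[...,2]<.24)
    P=C[m];h=np.percentile(P[:,2],90);q=P[abs(P[:,2]-h)<.004];c=q.mean(0);print(" cap top",len(q),c.round(4),np.linalg.svd(q-c)[2][2].round(3))
    for nm,b in (("vase",(.40,.54,-.07,.05,.01,.2)),("bowl",(.7,.87,-.3,-.12,.01,.2))):
        m=(C[...,0]>b[0])&(C[...,0]<b[1])&(C[...,1]>b[2])&(C[...,1]<b[3])&(C[...,2]>b[4])&(C[...,2]<b[5]);P=C[m];rc=cv2.minAreaRect((P[:,:2]*1000).astype(np.float32));print(" ",nm,np.round(rc[0],1),np.round(rc[1],1))
E
python3 log.py; python3 fin.py
```

```text
t 26.95 q [-0.592  0.102 -0.191  1.993  0.159  0.898  0.835] p [0.4009 0.2797 0.4389] 
x [-0.135  0.991  0.01 ] z [ 0.184  0.035 -0.982] F [-0.   0.4  0.5] w 0.0519
scene handle 217 x [-0.1125 -0.016 ] top rect ((-55.409141540527344, 1.455378532409668), (74.07634735107422, 23.09116554260254), 4.805047035217285) ztop 0.0172 n [ 0.01  -0.002 -1.   ]
 cap top 138 [ 0.6317 -0.2465  0.1301] [ 0.006  0.035 -0.999]
  vase [471.7 -18.4] [65.7 56.7]
  bowl [ 783.9 -212.8] [92.2 93. ]
top handle 558 x [-0.1107 -0.0153] top rect ((-62.2796516418457, -1.3750228881835938), (24.44963836669922, 96.82974243164062), 89.92701721191406) ztop 0.0179 n [-0.029 -0.011  1.   ]
 cap top 128 [ 0.6292 -0.2449  0.1297] [-0.006 -0.008  1.   ]
  vase [465.  -13.8] [65.2 65.3]
  bowl [ 784.1 -211.2] [91.6 93.4]
```

Run:
```python
import cv2
a=cv2.imread("pics/scene8.png");b=cv2.imread("pics/top8.png")
cv2.imwrite("pics/c12.png",cv2.resize(a[110:330,150:480],None,fx=2.4,fy=2.4,interpolation=2))
cv2.imwrite("pics/c13.png",cv2.resize(b[190:290,100:260],None,fx=5,fy=5,interpolation=2))
```

```text
(no output)
```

View pics/c12.png

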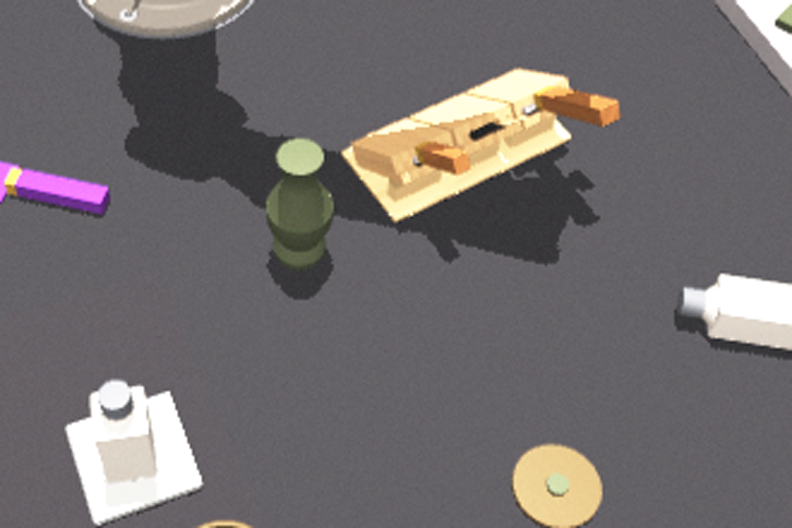

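View pics/c13.png

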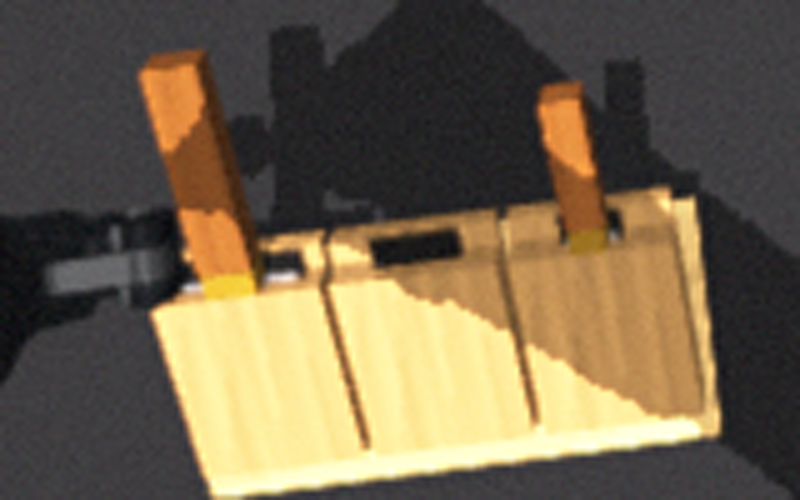

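The scraper is flush at the roof face, collar at crop (230,285), in line within about 1°. Bottle, vase, bowl and spatula are in place and the gripper is clear. Handing in.

```bash
python3 -c "
from bench import r
print(r.hand_in())"
```

```text
the job is handed in; nothing more can be done
None
```

I completed both steps and handed the job in at about 27 s on the robot's clock. No verdict was reported.

**Bottle:** I gripped it with the tool tilted 40°, turned it cap-up in the air and set it on the pad. The last check put the cap at (0.629, −0.245) against the pad centre at (0.627, −0.243), and the cap-top height matches a base standing on the pad. The fitted tilt was about 0.01 rad from the top camera but 0.035 rad from the noisier scene camera. Both are within the 0.1 rad limit.

**Scraper:** I slid it blade first into the wide slot until the wrist felt about 14 N as the handle stopped, then released it and backed off.
- **Depth:** by the cameras the shoulder sits about 1–2 mm past my estimated mouth plane. I think that is error in my estimate of the plane, and it is within the tolerance.
- **Sideways:** the top camera gives −1.4 mm and the scene camera +1.5 mm, both within 7 mm.
- **In line:** about 0.1° off by the top camera. The scene camera's fit reads nearly 5°, from a partly hidden handle, and I trust the top view. Both are within 0.12 rad (about 7°).

**Bystanders:** the vase and bowl are within about 2 mm of where they started, comparing each camera's start and end readings. I checked the spatula only by eye, and it looks unmoved. The gripper was clear of everything at the end.

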